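# Clip the forming roller back onto the bench bender

## Robot

A 6-joint arm with a two-finger parallel gripper is mounted at the origin on the work surface. World frame = base frame: x ahead of the robot, y to its left, z up, the work surface at z = 0. Lengths are in m, angles in rad, forces in N, time in s.
With the tool pointing down it reaches from about 0.35 to 0.775 m from the base axis. Payload 7.3 kg.
Tool frame: the origin (TCP) lies midway between the tips of the shut fingers; the grasp point (between the pads) lies 19 mm behind it; z points along the fingers, y is the direction in which the jaws open and shut (so a half turn about z gives the same grasp; the last joint's range is limited). The gripper opens to 92 mm and grips with 3 to 60 N. Pads are 19 mm wide; open, the fingers measure 130 mm over their backs; the gripper's body (75 mm by 190 mm) begins 47 mm behind the grasp point.
Start: joints at [-1.314, 0.342, 1.524, -0, 1.275, -0.146], TCP at [0.206, -0.483, 0.227] pointing down, gripper open.
Joint ranges: [-2.53, 2.53], [-0.77, 2.02], [0.04, 2.7], [-1, 4.14], [0.28, 2.66], [-3.11, 3.11]. Speed limits (rad/s): [2.57, 2.57, 3.14, 3.14, 3.14, 3.14].

## Interface

Orientations are given as [roll, pitch, yaw] about the fixed x, y, z axes, in that order (R = Rz(yaw) Ry(pitch) Rx(roll)).
In Python, from cell import status, eyes, job gives the robot as it stands.
- The arm moves only by the tool jog_arm, never from a script. Its argument "series" is a list of rows, each a list of 3 entries, a list of its own where there are three numbers: the gripper command: -1 is shut, 1 is fully open, values between are in proportion, then the shift along the tool's x, y, z in m, then the turn, a rotation vector about the tool's x, y, z in rad. In form: [[grip, [x, y, z], [ax, ay, az]], ...]. A call has 1 to 12 rows; each row is the pose to reach, as a shift and turn from the pose commanded when the call began, along the tool's axes at that moment; what a row does not reach only later rows make up. A row lasts 1/12 s, in which the tool goes at most 41.7 mm and 7.16 degrees, less where a joint would pass 70% of its speed; a pose out of reach is approached as far as the arm can. A call with a gripper value outside its range is refused whole. The fingers move at their own pace and stop on an object; "squeeze" is the grip in N (left out, the last holds). Time passes only in rows, so rows that repeat a pose let the fingers close. It gives the time, the measured TCP pose, the force and the opening at its end, in the units of the state.
- status.observe(): the state, without advancing time (a new reading comes with each control period).
- eyes.read_camera(name): name is "side" or "top"; returns a dict with "img" (480x640x3 uint8, red, green, blue), "range_z" (480x640 float32, m along the optical axis (not along the pixel's ray), 0 where there is no reading), "camera_matrix" (3x3 intrinsics, pixels), "T" (4x4, takes a point from camera to world coordinates). Camera axes: x right, y down, z forward; pixel columns grow to the right and rows downward; lengths in m; the calibration is good to about 2 mm. A picture is of the moment at which its call begins.
- job.hand_in(): hands the job in, once; it reports no verdict.
The state is a dict: "time": time; "qpos": joint angles; "qvel": joint speeds; "joint_efforts": joint torques, N m; "tool_pos": TCP position; "tool_rot": TCP orientation; "contact_force": force on the tool from outside, world axes, zero at the start; "torque": the same for the moment, N m; "opening": finger opening in m.
Only numpy, scipy, OpenCV 4.12 (cv2) and the standard library are available. Lean on these libraries where they do the work, as an engineer would, in place of code of your own. Each camera call takes 0.05 s, during which the arm holds its last target.

## Task

The forming roller of the bench bender has been oiled and put back on its pin: secure it with the split clip that lies on the bench. Lay the clip on top of the roller with its mouth towards the pin, take the fork tool and push the clip with it into the pin's groove until it snaps in and sits pressed firmly home, without ramming it and without pushing it over the pin with the gripper's fingers; then put the fork back down flat on the bench, and leave the other things where they lie.

Things in the scene. Friction and masses are not known exactly. Their poses are not given: they have to be found in the camera images.
- bender: hand bender bolted to the bench: green base plate 210 x 170 mm, 12 mm thick; origin on the bench under the axis of its upright spindle, the pivot of the swing arm; z up. On the spindle a round steel former of 60 mm diameter, top at 66 mm, nut to 83 mm.
- swing_arm (a joint): turn of the swing arm about the spindle, rad (-0.7 to 0.7), anticlockwise from above; at 0 it points along the bender's -x, towards the robot. Only friction (0.9 N m) holds it: a push across it swings it away, a push along it towards the spindle is held. Flat bar 46 mm wide, top 31 mm above the bench, ends 178 mm from the spindle.
- pin_mark (a point): point on the arm's centre line, 114 mm from the spindle's axis, 66 mm above the bench, level with the roller's top face; x points along the arm to the spindle, z up. Middle of the setting range of the carriage that bears roller and pin: the pin's upright axis lies on the centre line up to 6.5 mm before or behind this point (clamped by hand, not measured).
- roller_side (a point): point on the swing arm's centre line, 45 mm from pin_mark on the side away from the spindle, same height and axes: near the edge of the flat top face of the dark steel roller (100 mm diameter, turns on the pin). Out of the face stands the pin: its groove, 18 mm diameter, from 0 to 6.5 mm above the face, then its head, 22 mm diameter, from 6.5 to 12 mm.
- clip: split clip (E type) of plain spring steel: flat ring open on one side, 45 mm outer diameter, ring 4.5 mm wide, 5 mm thick, 35 g. Origin on its underside at the ring's centre; x points to the open mouth, z up. A tongue at the back and two lugs at the mouth point inwards and grip the groove. May be gripped across its 45 mm width, which does not close it.
- clip_mouth (a point): middle of the clip's mouth, 10 mm from the ring's centre along its x, 2.5 mm above its underside. The lugs stand 10 mm apart, so they spring apart over the groove at a push of about 10 N; a push over 18 N from the fork spoils the clip. Set down from above, the ring's centre must be 22 mm or more from the pin's axis, or the lugs land on the head.
- clip_back (a point): middle of the clip's back edge, 23 mm from the ring's centre, 2.5 mm above its underside. The mouth meets the groove with the ring's centre 17 mm short of the pin's axis; the arms spread most at 9 mm short, then it jumps home off the fork: ring's centre on the pin's axis within 1 mm. Firmly home: the fork follows up and presses with 8 to 18 N.
- clip_jaw_l (a joint): how far the clip's +y arm is sprung open, rad: 0 at rest (free, or snapped home), about 0.17 when spread over the groove
- clip_jaw_r (a joint): the same for the clip's -y arm
- fork: fork tool, 160 g: wooden handle 110 x 20 mm, 24 mm high, and a flat steel blade ending in two prongs. Origin on the handle's underside, under its middle; x along the tool to the prongs, z up. Handle from x = -55 to 55 mm, brass ferrule to 67 mm, blade beyond; balances near x = 25 mm. Lies on the bench on the handle's underside.
- fork_tip (a point): midway between the prongs' square ends, at x = 116 mm of the fork, 10.5 mm above the handle's underside. Blade and prongs are 34 mm wide, 5 mm thick (from 8 to 13 mm above the handle's underside); the notch is 18 mm wide, 13 mm deep. Against the clip's back both prongs touch the ring when this point is 21 mm behind the ring's centre.
- scraper: not needed: scraper with the same handle as the fork but a plain flat blade with no notch; origin under the middle of its handle, x to the blade
- washer: not needed: closed flat washer, 44 mm diameter, 5 mm thick, with no mouth; origin at the centre of its underside
- hammer: not needed: hammer 280 mm long lying at the robot's right; origin under its middle
- tongs: not needed: forge tongs 280 mm long lying at the left; origin under the rivet
- offcut: not needed: square steel bar 110 x 16 x 16 mm at the left
- spare_roller: not needed: small steel roller, 52 mm diameter, 30 mm high, at the far left
- oil_tin: not needed: tin of 56 mm diameter, 100 mm high, at the far right
- wire_brush: not needed: wire brush 240 mm long at the right
Things that resemble listed ones, but are neither listed nor needed, are in the scene too. What is shaped like the fork but orange or turquoise is not meant.

How it is judged:
By the outcome, as a careful person would: the job done as asked, in the order asked, and still so for the second after the job is handed in, with the robot touching nothing.
It also fails if it takes over 72 s, if anything falls off the work surface, if the arm or the gripper's body presses on something with over 40 N, if the wrist force passes 120 N, or if a joint passes its speed limit or range.

## Working session

There is one attempt and no reset: what is moved stays moved. The work goes in short steps, Python scripts to look and compute and a tool call to move; the robot and the scene stay as the last step left them, time stands still between calls to the robot, and variables do not carry over. Pictures are saved under pics/ and viewed, and the job is handed in when it is done.

Besides the shell and the picture viewer there is one more tool, called after ">>>" as name(argument=value, ...) on one line, values as JSON. jog_arm: Moves the arm, as the interface text tells. Its arguments: {"type":"object","properties":{"series":{"type":"array","items":{"type":"array"}},"squeeze":{"type":"number"}},"required":["series"]}

```bash
mkdir -p pics; ls; python3 - <<'E'
from cell import status, eyes, job
import cv2,numpy as np
s=status.observe()
for k,v in s.items(): print(k,np.round(v,4))
for n in("side","top"):
    c=eyes.read_camera(n)
    cv2.imwrite(f"pics/{n}0.png",c["img"][:,:,::-1])
    np.savez(f"{n}0.npz",**c)
    print(n,c["camera_matrix"],c["T"])
E
```

```text
pics
time 0.0
qpos [-1.314   0.3427  1.525   0.      1.2754 -0.146 ]
qvel [ 0.0002  0.0002  0.0012  0.0008 -0.0005 -0.0015]
joint_efforts [-2.90000e-03 -4.31250e+01 -2.44224e+01  7.15000e-02  5.60000e-02
 -2.00000e-04]
tool_pos [ 0.2057 -0.4826  0.226 ]
tool_rot [-3.1401e+00 -2.0000e-04  4.0280e-01]
contact_force [ 0.096  -0.8119 -0.5524]
torque [ 0.0031 -0.0384  0.0741]
opening 0.0918
side [[494.66571697   0.         323.55587428]
 [  0.         494.66571697 246.28805934]
 [  0.           0.           1.        ]] [[-0.82572703 -0.35006013  0.44230394 -0.05923369]
 [-0.56394318  0.49570748 -0.66048632  0.80823238]
 [ 0.01195656 -0.7948157  -0.60673309  0.85884531]
 [ 0.          0.          0.          1.        ]]
top [[589.34353868   0.         332.26375521]
 [  0.         589.34353868 244.51123037]
 [  0.           0.           1.        ]] [[ 0.02299341 -0.99753751  0.06625876  0.43518454]
 [-0.99973446 -0.02284214  0.00303979 -0.02505268]
 [-0.00151882 -0.06631106 -0.99779784  1.38045843]
 [ 0.          0.          0.          1.        ]]
```

View pics/top0.png

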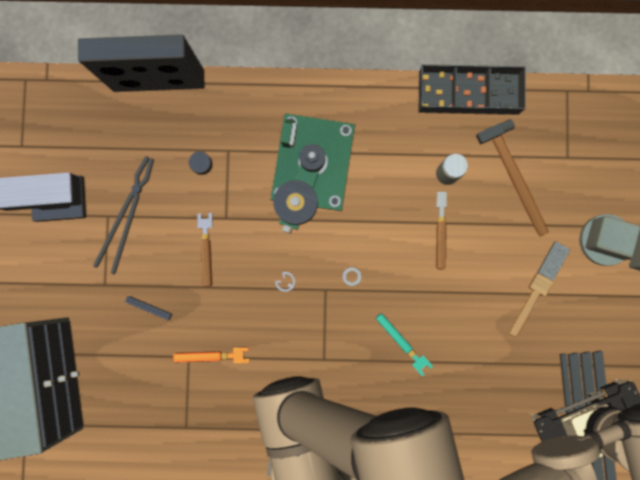

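View pics/side0.png

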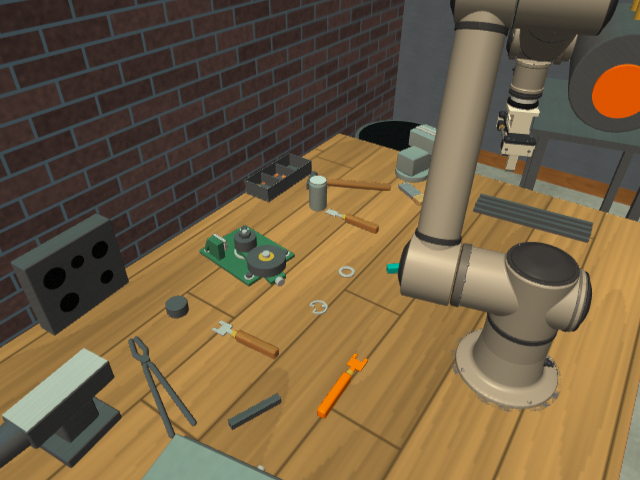

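The top view shows these candidates:
- **Fork-like tools:** a brown-handled one with a notched blade at (206,250), an orange one at (210,356) and a turquoise one at (405,345). The brown-handled one at (441,230) has a plain blade, so it is the scraper. The brown, notched one at (206,250) is the fork.
- **Rings:** (285,282) is open, so it is the clip. (352,276) is closed, so it is the washer.

I'll confirm these in one enlarged crop.

```bash
python3 - <<'E'
import cv2,numpy as np
im=np.load("top0.npz")["img"][:,:,::-1]
a=cv2.resize(im[205:295,185:235],None,fx=6,fy=6,interpolation=cv2.INTER_CUBIC)
b=cv2.resize(im[260:310,260:310],None,fx=5.4,fy=5.4,interpolation=cv2.INTER_CUBIC)
d=cv2.resize(im[170:235,260:325],None,fx=4.15,fy=4.15,interpolation=cv2.INTER_CUBIC)[:270,:270]
r=np.vstack([b,d])
cv2.imwrite("pics/crop0.png",np.hstack([a,r]))
E
```

```text
(no output)
```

View pics/crop0.png

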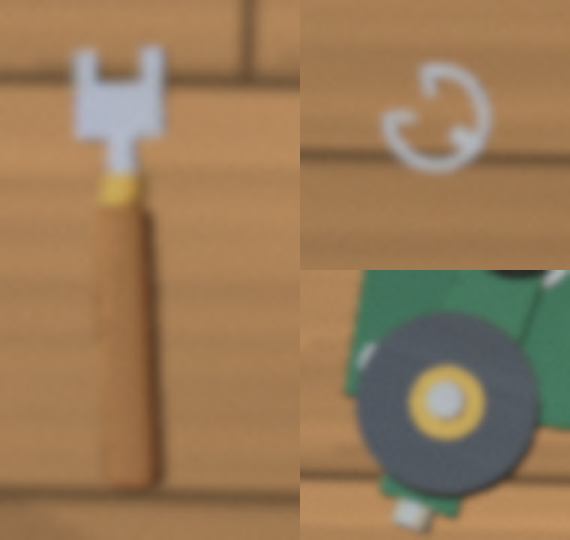

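```bash
cat > h.py <<'E'
import cv2,numpy as np
def load(n): 
    d=np.load(n+".npz"); return {k:d[k] for k in d.files}
def ray(c,uv,z):
    K=c["camera_matrix"];T=c["T"]
    uv=np.atleast_2d(np.asarray(uv,float))
    d=np.c_[(uv[:,0]-K[0,2])/K[0,0],(uv[:,1]-K[1,2])/K[1,1],np.ones(len(uv))]@T[:3,:3].T
    t=(z-T[2,3])/d[:,2]
    return T[:3,3]+d*t[:,None]
def proj(c,P):
    P=np.atleast_2d(P);T=c["T"];q=(P-T[:3,3])@T[:3,:3];K=c["camera_matrix"]
    return np.c_[q[:,0]/q[:,2]*K[0,0]+K[0,2],q[:,1]/q[:,2]*K[1,1]+K[1,2]]
def cloud(c):
    h,w=c["range_z"].shape;u,v=np.meshgrid(np.arange(w),np.arange(h));K=c["camera_matrix"];z=c["range_z"]
    P=np.stack([(u-K[0,2])/K[0,0]*z,(v-K[1,2])/K[1,1]*z,z],-1)@c["T"][:3,:3].T+c["T"][:3,3]
    P[z==0]=np.nan
    return P
E
python3 - <<'E'
from h import *
for n in("top0","side0"):
    c=load(n);P=cloud(c);hsv=cv2.cvtColor(c["img"],cv2.COLOR_RGB2HSV)
    Z=P[...,2]
    m=(np.abs(P[...,0]-0.5)<.12)&(np.abs(P[...,1])<.12)
    print(n,"bench z",np.nanpercentile(Z[m],[5,25,50,75]))
    grey=(hsv[...,1]<60)&(hsv[...,2]>120)
    num,lab,st,ce=cv2.connectedComponentsWithStats(grey.astype(np.uint8),connectivity=8)
    for i in range(1,num):
        if 20<st[i,4]<2500:
            p=P[lab==i]; q=np.nanmedian(p,0)
            if 0.3<q[0]<.9 and abs(q[1])<.35: print(i,st[i],np.round(ce[i],1),np.round(q,4))
E
```

```text
top0 bench z [-0.00371624 -0.00072872  0.00141734  0.00398315]
2 [287 116  10  29 130] [292.3 129.8] [0.7807 0.0757 0.0653]
3 [340 124  12  13  88] [345.2 130. ] [ 0.7961 -0.0447  0.0147]
4 [308 151   8   8  44] [311.3 154.4] [0.7218 0.0308 0.0837]
5 [318 155  10  19  67] [324.  165.3] [7.09e-01 4.00e-04 1.72e-02]
6 [443 154  25  24 484] [454.8 165.2] [ 0.7008 -0.2866  0.1002]
11 [437 192  10  25 198] [441.3 202.1] [ 0.6319 -0.273   0.0126]
12 [329 195  12  12  94] [334.5 200.6] [ 0.6286 -0.0246  0.0155]
13 [290 197   9   9  60] [294.4 200.9] [0.6165 0.0654 0.0795]
16 [197 213  16  21 235] [204.5 222.2] [0.5716 0.2773 0.0135]
19 [283 224   9   8  55] [286.4 227.9] [0.56   0.0856 0.0347]
21 [342 267  19  19 186] [351.2 276. ] [ 0.4541 -0.0665  0.0055]
22 [275 272  20  20 157] [285.7 282.5] [0.4322 0.0839 0.0043]
side0 bench z [-3.10705667e-03 -1.35688981e-03 -1.08860102e-06  1.91863491e-03]
40 [310 175  16  13 166] [317.  181.1] [ 0.6979 -0.2791  0.0983]
51 [325 209  17   8  64] [333.  212.8] [ 0.6322 -0.2713  0.0117]
54 [242 227   7   7  24] [244.6 230.3] [0.7233 0.028  0.0799]
56 [213 233  13   9  37] [219.1 237.5] [0.772  0.0746 0.0657]
60 [234 249  11  10  41] [238.  254.9] [0.7236 0.0586 0.0156]
62 [262 250   8   8  47] [265.3 253.2] [0.6152 0.0669 0.0763]
70 [339 266  16  11  88] [346.2 271.3] [ 0.4533 -0.066   0.0036]
71 [244 275  10   5  25] [248.8 277.3] [0.638  0.1105 0.0136]
72 [275 276   9   9  40] [278.2 279.4] [0.5591 0.0889 0.0333]
78 [310 300  18  15  97] [318.8 306.7] [0.4335 0.084  0.0039]
81 [212 321  20  15 154] [223.3 328.2] [0.5707 0.2771 0.0127]
```

```bash
python3 - <<'E'
from h import *
def circ(p):
    A=np.c_[p[:,:2],np.ones(len(p))];b=(p[:,:2]**2).sum(1);x=np.linalg.lstsq(A,b,rcond=None)[0]
    return x[:2]/2,np.sqrt(x[2]+(x[:2]**2).sum()/4)
for n in("top0","side0"):
    c=load(n);P=cloud(c);hsv=cv2.cvtColor(c["img"],cv2.COLOR_RGB2HSV)
    grey=(hsv[...,1]<60)&(hsv[...,2]>120)
    num,lab,st,ce=cv2.connectedComponentsWithStats(grey.astype(np.uint8))
    def near(xyz):
        u=proj(c,xyz)[0]; return int(np.argmin(np.linalg.norm(ce-u,axis=1)))
    pin=ray(c,ce[near([.616,.066,.078])],.078)[0]
    nut=ray(c,ce[near([.7225,.03,.083])],.083)[0]
    print(n,"pin",pin,"nut",nut,"d",np.linalg.norm((nut-pin)[:2]),"yaw",np.arctan2(*(nut-pin)[[1,0]]))
    # clip
    i=near([.433,.084,.004]);v,u=np.nonzero(lab==i);p=ray(c,np.c_[u,v],.005)
    cen=p.mean(0)[:2]
    for k in range(8):
        r=np.linalg.norm(p[:,:2]-cen,axis=1);cen,R=circ(p[(r>.0165)])
    r=np.linalg.norm(p[:,:2]-cen,axis=1);a=np.arctan2(p[:,1]-cen[1],p[:,0]-cen[0])
    print(" clip cen",cen,"meanR",R,"rmax",r.max())
    aa=np.sort(a[r>.0165]);g=np.diff(np.r_[aa,aa[0]+2*np.pi]);k=g.argmax();print(" gap mid",np.degrees(aa[k]+g[k]/2),"width",np.degrees(g[k]), "cent dir",np.degrees(np.arctan2(*(cen-p.mean(0)[:2])[::-1])))
    # roller
    # fork blade
    i=near([.571,.277,.013]);v,u=np.nonzero(lab==i);p=ray(c,np.c_[u,v],.013)
    rect=cv2.minAreaRect(p[:,:2].astype(np.float32)*1000);print(" blade",rect, p[:,:2].mean(0),np.round(cv2.boxPoints(rect),1).tolist())
    # handle via height
    X=P[...,0];Y=P[...,1];Z=P[...,2]
    m=(Z>.014)&(Z<.035)&(X>.40)&(X<.56)&(np.abs(Y-.275)<.05)
    v,u=np.nonzero(m);p=ray(c,np.c_[u,v],.024);print(" handle",len(p),p.mean(0))
    rect=cv2.minAreaRect(p[:,:2].astype(np.float32)*1000);print(rect)
    vx=cv2.fitLine(p[:,:2].astype(np.float32),cv2.DIST_HUBER,0,.01,.01).ravel();print(vx,np.degrees(np.arctan2(vx[1],vx[0])))
E
```

```text
top0 pin [0.61694214 0.06530402 0.078     ] nut [0.72161558 0.03031125 0.083     ] d 0.1103676732898579 yaw -0.3226240556164667
 clip cen [0.43789667 0.08760642] meanR 0.020528471841555682 rmax 0.023913768860554206
 gap mid 55.53084549769904 width 65.7945923647501 cent dir 39.97854592812638
 blade ((569.53466796875, 278.1400146484375), (47.11463165283203, 35.021820068359375), 2.093050718307495) [0.57137606 0.27828516] [[545.4000244140625, 294.79998779296875], [546.5999755859375, 259.79998779296875], [593.7000122070312, 261.5], [592.4000244140625, 296.5]]
 handle 480 [0.48518923 0.26949318 0.024     ]
((491.97894287109375, 269.7305603027344), (137.39883422851562, 25.32720375061035), 6.733277797698975)
[0.99671435 0.08099668 0.48518923 0.2694932 ] 4.6458573
side0 pin [0.61482911 0.06784755 0.078     ] nut [0.71995313 0.02766965 0.083     ] d 0.11254031710893221 yaw -0.36506385598152097
 clip cen [0.43728887 0.08867653] meanR 0.020525674371982487 rmax 0.02499914491327565
 gap mid 52.467950669926175 width 69.95377669314652 cent dir 39.98567856502631
 blade ((570.0070190429688, 277.47796630859375), (43.526611328125, 35.47477722167969), 5.303348064422607) [0.57091487 0.27817827] [[546.7000122070312, 293.1000061035156], [550.0, 257.79998779296875], [593.2999877929688, 261.79998779296875], [590.0, 297.20001220703125]]
 handle 444 [0.47785269 0.27549548 0.024     ]
((486.3213806152344, 277.0830078125), (136.02120971679688, 26.425487518310547), 5.133935451507568)
[0.9968371  0.0794725  0.47785267 0.27549547] 4.558246
```

The crop confirms it: the brown notched tool is the fork and the open ring is the clip. The clip's mouth faces up-left in the image, with the tongue opposite. The pin distance is about 111.5 mm, within 114±6.5. Next I'll refine the clip's pose on a rectified patch.

```bash
cat >> h.py <<'E'
def rect(c,cx,cy,z,half=.035,s=.0002):
    n=int(2*half/s); g=(np.arange(n)-n/2)*s
    # rows: x decreasing, cols: y decreasing  (like the top view)
    X,Y=np.meshgrid(cx-g,cy-g,indexing="ij")
    uv=proj(c,np.c_[X.ravel(),Y.ravel(),np.full(n*n,z)]).astype(np.float32)
    return cv2.remap(c["img"],uv[:,0].reshape(n,n),uv[:,1].reshape(n,n),cv2.INTER_CUBIC)
def clipfit(c,cx,cy,z,half=.035,s=.0002,smax=75,vmin=120):
    im=rect(c,cx,cy,z,half,s);h=cv2.cvtColor(im,cv2.COLOR_RGB2HSV)
    m=((h[...,1]<smax)&(h[...,2]>vmin)).astype(np.uint8)
    num,lab,st,ce=cv2.connectedComponentsWithStats(m);i=1+st[1:,4].argmax();m=(lab==i).astype(np.uint8)
    ct=max(cv2.findContours(m,cv2.RETR_EXTERNAL,cv2.CHAIN_APPROX_NONE)[0],key=len)[:,0]
    hull=cv2.convexHull(ct);(u,v),r=cv2.minEnclosingCircle(hull)
    n=im.shape[0];cen=np.array([cx-(v-n/2)*s,cy-(u-n/2)*s])
    p=np.argwhere(m);p=np.array([cx,cy])-(p-n/2)*s
    d=p-cen;rr=np.hypot(*d.T);a=np.arctan2(d[:,1],d[:,0])
    b=np.histogram(a[(rr>.016)&(rr<.024)],72,(-np.pi,np.pi))[0]
    g=b<0.3*np.median(b);mid=(np.arange(72)+.5)*2*np.pi/72-np.pi
    gap=np.angle(np.exp(1j*mid[g]).sum())
    inn=(rr<.0155)&(np.cos(a-gap)<-.5)
    ton=np.angle(-np.exp(1j*a[inn]).sum()) if inn.any() else np.nan
    lug=(rr<.0145)&(np.cos(a-gap)>0.0)
    lg=np.angle(np.exp(1j*a[lug]).sum()) if lug.any() else np.nan
    return dict(cen=cen,r=r*s,gap=gap,gapw=g.sum()*5,tongue=ton,lugs=lg,area=len(p)*s*s*1e6),im
E
python3 - <<'E'
from h import *
ims=[]
for n in("top0","side0"):
    c=load(n);f,im=clipfit(c,.4376,.088,.005);print(n,f);ims.append(im)
cv2.imwrite("pics/clip1.png",np.hstack(ims)[:,:,::-1])
E
```

```text
top0 {'cen': array([0.43780031, 0.08771727]), 'r': 0.024868865966796876, 'gap': np.float64(0.9162978572970231), 'gapw': np.int64(55), 'tongue': np.float64(0.9326052759586689), 'lugs': np.float64(0.9049963647862492), 'area': 1032.8400000000001}
side0 {'cen': array([0.437, 0.089]), 'r': 0.02520319366455078, 'gap': np.float64(0.9162978572970231), 'gapw': np.int64(55), 'tongue': np.float64(0.9123528649121375), 'lugs': np.float64(0.8958987772564132), 'area': 956.1200000000002}
```

View pics/clip1.png

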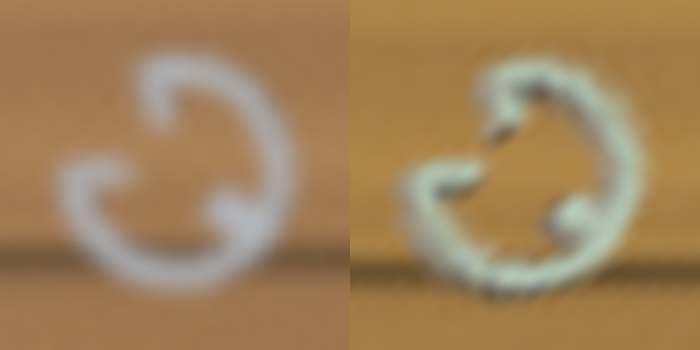

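```bash
cat > g.py <<'E'
import sys,numpy as np
from scipy.spatial.transform import Rotation as R
from cell import status
def cur():
    s=status.observe();return np.array(s["tool_pos"]),R.from_euler("xyz",s["tool_rot"]),s
def plan(*wps):
    p,r,s=cur()
    for x,y,z,yaw in wps:
        t=R.from_euler("xyz",[np.pi,0,yaw])
        print("shift",np.round(r.inv().apply(np.array([x,y,z])-p),4),"turn",np.round((r.inv()*t).as_rotvec(),3))
if __name__=="__main__":
    p,r,s=cur();print("t",s["time"],"p",np.round(p,4),"rot",np.round(s["tool_rot"],3),"F",np.round(s["contact_force"],2),"op",round(s["opening"],4))
    plan(*[tuple(map(float,a.split(","))) for a in sys.argv[1:]])
E
python3 g.py .43,-.25,.2,.6 .4374,.0883,.06,.912
```

```text
t 0.1 p [ 0.2057 -0.4826  0.2261] rot [-3.14  -0.     0.403] F [ 0.54 -0.03 -0.18] op 0.0919
shift [ 0.2975 -0.1261  0.0264] turn [-0.001 -0.    -0.197]
shift [ 0.4369 -0.4342  0.1668] turn [-0.001 -0.001 -0.509]
```

>>> jog_arm(series=[[0.6, [0.2975, -0.1261, 0.0], [0, 0, -0.197]], [0.6, [0.2975, -0.1261, 0.0], [0, 0, -0.197]], [0.6, [0.2975, -0.1261, 0.0], [0, 0, -0.197]], [0.6, [0.2975, -0.1261, 0.0], [0, 0, -0.197]], [0.6, [0.2975, -0.1261, 0.0], [0, 0, -0.197]], [0.6, [0.2975, -0.1261, 0.0], [0, 0, -0.197]], [0.6, [0.2975, -0.1261, 0.026], [0, 0, -0.3]], [0.6, [0.4369, -0.4342, 0.1], [0, 0, -0.509]], [0.6, [0.4369, -0.4342, 0.1], [0, 0, -0.509]], [0.6, [0.4369, -0.4342, 0.1], [0, 0, -0.509]], [0.6, [0.4369, -0.4342, 0.1], [0, 0, -0.509]], [0.6, [0.4369, -0.4342, 0.1], [0, 0, -0.509]]])

```text
time: 1.1
tool_pos: [0.4234, -0.0708, 0.1642]
tool_rot: [-3.141, 0.0, 0.911]
contact_force: [0.8, 0.5, 0.0]
opening: 0.0738
```

```bash
python3 g.py .4374,.0883,.03,.912 .4374,.0883,.0025,.912
```

```text
t 1.1 p [ 0.4234 -0.0708  0.1642] rot [-3.141  0.     0.911] F [0.83 0.51 0.01] op 0.0738
shift [ 0.1344 -0.0863  0.1342] turn [-0.     0.    -0.001]
shift [ 0.1344 -0.0863  0.1617] turn [-0.     0.    -0.001]
```

>>> jog_arm(series=[[0.6, [0.12, -0.077, 0.06], [0, 0, 0]], [0.6, [0.12, -0.077, 0.06], [0, 0, 0]], [0.6, [0.12, -0.077, 0.1], [0, 0, 0]], [0.6, [0.12, -0.077, 0.1], [0, 0, 0]], [0.6, [0.12, -0.077, 0.11], [0, 0, 0]], [0.6, [0.12, -0.077, 0.11], [0, 0, 0]], [0.6, [0.12, -0.077, 0.11], [0, 0, 0]], [0.6, [0.12, -0.077, 0.11], [0, 0, 0]]])

```text
time: 1.77
tool_pos: [0.4371, 0.0686, 0.0556]
tool_rot: [3.14, -0.001, 0.911]
contact_force: [0.5, -0.1, -0.3]
opening: 0.0736
```

```bash
python3 g.py .4374,.0883,.03,.912 .4374,.0883,.0025,.912
```

```text
t 1.7667 p [0.4371 0.0686 0.0556] rot [ 3.14e+00 -1.00e-03  9.11e-01] F [ 0.47 -0.15 -0.29] op 0.0736
shift [ 0.0157 -0.0119  0.0256] turn [ 0.001 -0.001 -0.001]
shift [ 0.0157 -0.0119  0.0531] turn [ 0.001 -0.001 -0.001]
```

>>> jog_arm(series=[[0.6, [0.0157, -0.0119, 0.015], [0, 0, 0]], [0.6, [0.0157, -0.0119, 0.03], [0, 0, 0]], [0.6, [0.0157, -0.0119, 0.04], [0, 0, 0]], [0.6, [0.0157, -0.0119, 0.045], [0, 0, 0]], [0.6, [0.0157, -0.0119, 0.045], [0, 0, 0]], [0.6, [0.0157, -0.0119, 0.045], [0, 0, 0]], [0.6, [0.0157, -0.0119, 0.045], [0, 0, 0]]])

```text
time: 2.35
tool_pos: [0.4375, 0.0885, 0.0108]
tool_rot: [3.14, -0.001, 0.911]
contact_force: [0.2, 0.4, 0.3]
opening: 0.0737
```

```bash
python3 g.py .4374,.0883,.0025,.912; python3 - <<'E'
from cell import eyes
from h import *
for n in("top","side"):
    c=eyes.read_camera(n); uv=proj(c,[.4374,.0883,.01])[0].astype(int)
    im=c["img"][uv[1]-50:uv[1]+50,uv[0]-60:uv[0]+60,::-1]
    cv2.imwrite(f"pics/g1{n}.png",cv2.resize(im,None,fx=5,fy=5,interpolation=cv2.INTER_CUBIC))
E
```

```text
t 2.35 p [0.4375 0.0885 0.0108] rot [ 3.14e+00 -1.00e-03  9.11e-01] F [0.17 0.43 0.32] op 0.0737
shift [-0.0002 -0.      0.0083] turn [ 0.002 -0.001 -0.001]
```

View pics/g1side.png

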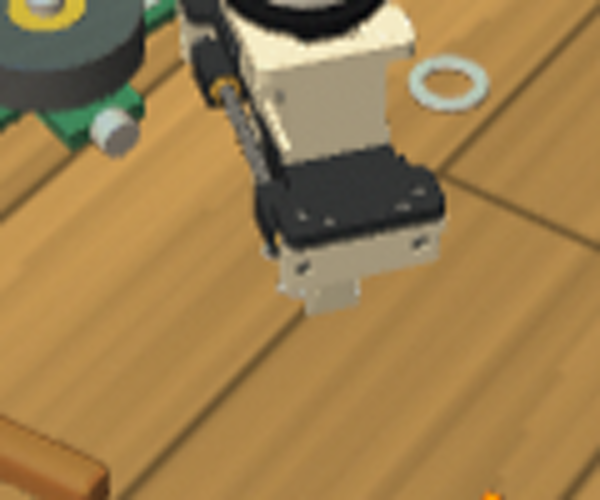

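The clip is hidden behind the gripper, with the near finger at crop (330,295), so I'll descend and close by the measured numbers.

>>> jog_arm(series=[[0.6, [0, 0, 0.005], [0, 0, 0]], [0.6, [0, 0, 0.0085], [0, 0, 0]], [0.6, [0, 0, 0.0085], [0, 0, 0]], [-0.2, [0, 0, 0.0085], [0, 0, 0]], [-0.2, [0, 0, 0.0085], [0, 0, 0]], [-0.2, [0, 0, 0.0085], [0, 0, 0]], [-0.2, [0, 0, 0.0085], [0, 0, 0]], [-0.2, [0, 0, 0.0085], [0, 0, 0]], [-0.2, [0, 0, 0.0085], [0, 0, 0]], [-0.2, [0, 0, 0.0085], [0, 0, 0]]], squeeze=15)

```text
time: 3.28
tool_pos: [0.4367, 0.089, 0.0014]
tool_rot: [3.141, -0.0, 0.912]
contact_force: [1.1, -0.4, -0.4]
opening: 0.0446
```

```bash
python3 g.py .5895,.0761,.12,-.345
```

```text
t 3.2833 p [0.4367 0.089  0.0014] rot [ 3.141 -0.     0.912] F [ 1.06 -0.37 -0.36] op 0.0446
shift [ 0.0834  0.1287 -0.1186] turn [ 0.    -0.     1.257]
```

>>> jog_arm(series=[[-0.2, [0, 0, -0.015], [0, 0, 0]], [-0.2, [0, 0, -0.04], [0, 0, 0]], [-0.2, [0, 0, -0.08], [0, 0, 0.1]], [-0.2, [0.01, 0.02, -0.1186], [0, 0, 0.22]], [-0.2, [0.02, 0.05, -0.1186], [0, 0, 0.34]], [-0.2, [0.04, 0.08, -0.1186], [0, 0, 0.46]], [-0.2, [0.06, 0.1, -0.1186], [0, 0, 0.58]], [-0.2, [0.0834, 0.1287, -0.1186], [0, 0, 0.7]], [-0.2, [0.0834, 0.1287, -0.1186], [0, 0, 0.82]], [-0.2, [0.0834, 0.1287, -0.1186], [0, 0, 0.94]], [-0.2, [0.0834, 0.1287, -0.1186], [0, 0, 1.06]], [-0.2, [0.0834, 0.1287, -0.1186], [0, 0, 1.18]]])

```text
time: 4.28
tool_pos: [0.5892, 0.0761, 0.1193]
tool_rot: [3.141, 0.001, -0.274]
contact_force: [-0.3, 0.4, -0.6]
opening: 0.0443
```

```bash
python3 g.py .5895,.0761,.09,-.345; python3 - <<'E'
from cell import eyes
from h import *
c=eyes.read_camera("side"); uv=proj(c,[.5895,.0761,.12])[0].astype(int)
im=c["img"][uv[1]-50:uv[1]+50,uv[0]-60:uv[0]+60,::-1]
cv2.imwrite("pics/g2side.png",cv2.resize(im,None,fx=5,fy=5,interpolation=cv2.INTER_CUBIC))
E
```

```text
t 4.2833 p [0.5892 0.0761 0.1193] rot [ 3.141e+00  1.000e-03 -2.740e-01] F [-0.27  0.39 -0.6 ] op 0.0443
shift [ 0.0003 -0.0001  0.0293] turn [0.    0.001 0.071]
```

View pics/g2side.png

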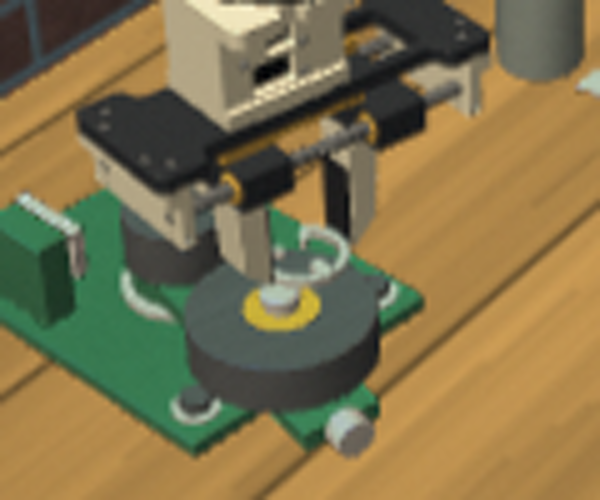

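>>> jog_arm(series=[[-0.2, [0.0003, 0, 0.015], [0, 0, 0.071]], [-0.2, [0.0003, 0, 0.029], [0, 0, 0.071]], [-0.2, [0.0003, 0, 0.029], [0, 0, 0.071]], [-0.2, [0.0003, 0, 0.029], [0, 0, 0.071]]])

```text
time: 4.67
tool_pos: [0.5891, 0.076, 0.0903]
tool_rot: [3.141, 0.002, -0.337]
contact_force: [-0.6, -0.7, 0.2]
opening: 0.0445
```

```bash
python3 g.py .5895,.0761,.0685,-.345; python3 - <<'E'
from cell import eyes,status
from h import *
c=eyes.read_camera("side");np.savez("side3.npz",**c)
t=status.observe()["tool_pos"];print(t)
im=rect(c,t[0],t[1],t[2]+.0035,half=.05,s=.0002)
cv2.imwrite("pics/g3side.png",im[:,:,::-1])
E
```

```text
t 4.6667 p [0.5891 0.076  0.0903] rot [ 3.141e+00  2.000e-03 -3.370e-01] F [-0.61 -0.73  0.21] op 0.0445
shift [ 0.0004 -0.0002  0.0218] turn [0.001 0.002 0.008]
[0.58982977 0.07602993 0.09116327]
```

View pics/g3side.png

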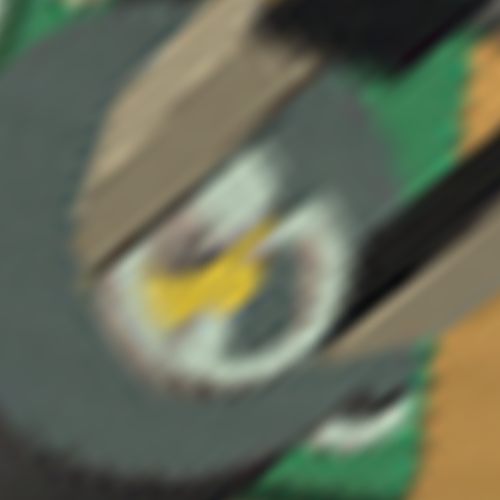

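>>> jog_arm(series=[[-0.2, [0.002, 0, 0.008], [0, 0, 0.008]], [-0.2, [0.002, 0, 0.016], [0, 0, 0.008]], [-0.2, [0.002, 0, 0.019], [0, 0, 0.008]], [-0.2, [0.002, 0, 0.021], [0, 0, 0.008]], [-0.2, [0.002, 0, 0.021], [0, 0, 0.008]]])

```text
time: 5.13
tool_pos: [0.5913, 0.0753, 0.0692]
tool_rot: [3.141, 0.001, -0.347]
contact_force: [0.5, 0.3, -1.0]
opening: 0.0445
```

```bash
python3 g.py .5915,.0755,.0674,-.345
```

```text
t 5.1333 p [0.5913 0.0753 0.0692] rot [ 3.141e+00  1.000e-03 -3.470e-01] F [ 0.45  0.26 -0.96] op 0.0445
shift [ 0.0002 -0.0002  0.0018] turn [ 0.     0.001 -0.002]
```

>>> jog_arm(series=[[-0.2, [0, 0, 0.001], [0, 0, 0]], [-0.2, [0, 0, 0.0018], [0, 0, 0]], [-0.2, [0, 0, 0.0018], [0, 0, 0]]])

```text
time: 5.38
tool_pos: [0.5917, 0.0753, 0.0682]
tool_rot: [3.142, -0.0, -0.347]
contact_force: [-0.2, -0.3, 0.1]
opening: 0.044
```

```bash
python3 g.py; python3 - <<'E'
from cell import eyes
from h import *
c=eyes.read_camera("side");np.savez("side4.npz",**c)
im=rect(c,.59,.076,.071,half=.05,s=.0002)
cv2.imwrite("pics/g4side.png",im[:,:,::-1])
E
```

```text
t 5.3833 p [0.5917 0.0753 0.0682] rot [ 3.142 -0.    -0.347] F [-0.22 -0.29  0.06] op 0.044
```

View pics/g4side.png

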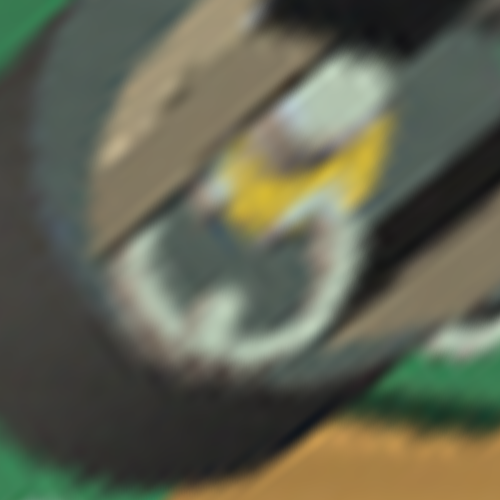

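>>> jog_arm(series=[[-0.2, [0, 0, 0.0006], [0, 0, 0]], [-0.2, [0, 0, 0.0006], [0, 0, 0]], [0.1, [0, 0, 0.0006], [0, 0, 0]], [0.2, [0, 0, 0.0004], [0, 0, 0]], [0.3, [0, 0, 0.0004], [0, 0, 0]], [0.3, [0, 0, 0.0], [0, 0, 0]], [0.3, [0, 0, -0.01], [0, 0, 0]], [0.3, [0, 0, -0.04], [0, 0, 0]], [0.3, [0, 0, -0.08], [0, 0, 0]], [0.3, [-0.04, 0, -0.1], [0, 0, 0]], [0.3, [-0.08, 0, -0.1], [0, 0, 0]], [0.3, [-0.12, 0, -0.1], [0, 0, 0]]])

```text
time: 6.43
tool_pos: [0.4786, 0.1164, 0.1703]
tool_rot: [-3.14, -0.004, -0.348]
contact_force: [-0.5, 1.0, -0.0]
opening: 0.0596
```

```bash
python3 g.py; python3 - <<'E'
from cell import eyes
from h import *
ims=[]
for n in("top","side"):
    c=eyes.read_camera(n);np.savez(n+"5.npz",**c)
    ims.append(rect(c,.59,.076,.071,half=.05,s=.00025))
cv2.imwrite("pics/g5.png",np.hstack(ims)[:,:,::-1])
E
```

```text
t 6.4333 p [0.4786 0.1164 0.1703] rot [-3.14  -0.004 -0.348] F [-0.48  0.99 -0.  ] op 0.0596
```

View pics/g5.png

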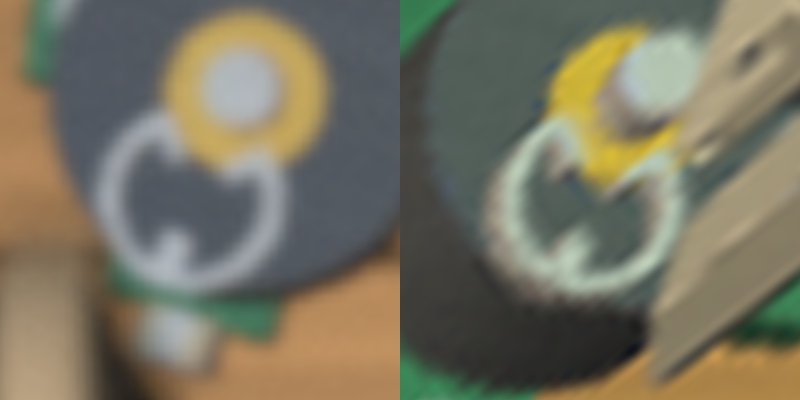

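```bash
cat > m.py <<'E'
from h import *
def measure(c,cx=.59,cy=.076,s=.00025,half=.05,vmin=130,smax=60):
    im=rect(c,cx,cy,.071,half,s);h=cv2.cvtColor(im,cv2.COLOR_RGB2HSV)
    m=((h[...,1]<smax)&(h[...,2]>vmin)).astype(np.uint8);n=im.shape[0]
    num,lab,st,ce=cv2.connectedComponentsWithStats(m);out=[]
    for i in range(1,num):
        a=st[i,4]*s*s*1e6
        if a<120: continue
        v,u=np.nonzero(lab==i)
        p=np.c_[cx-(v-n/2)*s,cy-(u-n/2)*s]
        out.append((a,p.mean(0),p))
    return out,im
def fitc(p):
    from scipy.optimize import least_squares
    # ring midline radius 20.25, robust
    x=least_squares(lambda q:np.hypot(*(p-q).T)-.02025,p.mean(0),loss="soft_l1",f_scale=.0015).x
    return x
def fitclip(p):
    cen=fitc(p)
    for _ in range(6):
        k=np.hypot(*(p-cen).T)>.0165; cen=fitc(p[k])
    d=p-cen;rr=np.hypot(*d.T);a=np.arctan2(d[:,1],d[:,0])
    b=np.histogram(a[rr>.0165],72,(-np.pi,np.pi))[0];g=b<.3*np.median(b)
    mid=(np.arange(72)+.5)*np.pi/36-np.pi;gap=np.angle(np.exp(1j*mid[g]).sum())
    inn=(rr<.0155)&(np.cos(a-gap)<-.5);ton=np.angle(-np.exp(1j*a[inn]).sum())
    lug=(rr<.0145)&(np.cos(a-gap)>0);lg=np.angle(np.exp(1j*a[lug]).sum())
    return cen,gap,ton,lg,g.sum()*5
E
python3 - <<'E'
from m import *
for n in("top5","side5"):
    c=load(n)
    for vm in(120,135,150):
      o,im=measure(c,vmin=vm)
      for a,ct,p in o: 
        if np.hypot(*(ct-[.588,.08]))<.02 and a>400: print(n,vm,"clip",round(a),np.round(ct,4),[np.round(x,4) for x in fitclip(p)])
        else: print(n,vm,round(a),np.round(ct,4))
    # brass ring
    im=rect(c,.61,.07,.066,.04,.00025);h=cv2.cvtColor(im,cv2.COLOR_RGB2HSV)
    y=((h[...,0]>18)&(h[...,0]<32)&(h[...,1]>110)&(h[...,2]>100)).astype(np.uint8)
    k,l,st,ce=cv2.connectedComponentsWithStats(y);i=1+st[1:,4].argmax();print("brass",st[i]*.25,.61-(ce[i][1]-160)*.00025,.07-(ce[i][0]-160)*.00025)
E
```

```text
top5 120 319 [0.6182 0.0657]
top5 120 clip 1324 [0.5809 0.0802] [array([0.5838, 0.0797]), np.float64(-1.8646), np.float64(-1.1535), np.float64(-2.8822), np.int64(80)]
top5 135 319 [0.6182 0.0657]
top5 135 clip 813 [0.5872 0.0793] [array([0.5902, 0.0785]), np.float64(-0.3491), np.float64(-0.3299), np.float64(-0.3711), np.int64(60)]
top5 135 213 [0.5567 0.0813]
top5 150 319 [0.6182 0.0657]
top5 150 clip 568 [0.5879 0.0787] [array([0.5904, 0.0784]), np.float64(-0.3491), np.float64(-0.3312), np.float64(-0.4431), np.int64(60)]
top5 150 136 [0.5565 0.0809]
brass [  26.     13.75   37.75   35.25 2077.  ] 0.6190457992296582 0.06373955825710159
side5 120 510 [0.6216 0.0604]
side5 120 clip 1177 [0.5865 0.0766] [array([0.589 , 0.0775]), np.float64(-0.3054), np.float64(-0.4156), np.float64(-0.419), np.int64(65)]
side5 135 471 [0.6216 0.0605]
side5 135 clip 934 [0.586 0.078] [array([0.589 , 0.0782]), np.float64(-0.3054), np.float64(-0.3703), np.float64(-0.1149), np.int64(65)]
side5 150 422 [0.6217 0.0604]
side5 150 clip 681 [0.5861 0.0804] [array([0.5893, 0.0788]), np.float64(-0.3054), np.float64(-0.3305), np.float64(-0.0786), np.int64(65)]
brass [  25.     12.5    34.25   39.75 1961.  ] 0.6177630991840898 0.07091525369709333
```

```bash
python3 - <<'E'
from m import *
c=load("top0")
a=rect(c,.66,.05,.066,half=.075,s=.0003)
b=rect(c,.66,.05,.031,half=.13,s=.0005)[:500,:500]
a=cv2.resize(a,(520,520));b=cv2.resize(b,(520,520))
cv2.imwrite("pics/arm.png",np.hstack([a[:, :400],b[:,:400]])[:,:,::-1])
def circ(p):
    A=np.c_[p,np.ones(len(p))];x=np.linalg.lstsq(A,(p**2).sum(1),rcond=None)[0]
    return x[:2]/2,np.sqrt(x[2]+(x[:2]**2).sum()/4)
# former / roller top edges: dark grey on green via Saturation
for nm,x,y,z,R in(("former",.7215,.030,.066,.030),("roller",.617,.0655,.066,.050)):
    im=rect(c,x,y,z,.07,.00025);g=cv2.GaussianBlur(im,(0,0),2).astype(float);n=im.shape[0]
    pts=[]
    for th in np.linspace(0,2*np.pi,180,endpoint=False):
        rs=np.arange(R-.006,R+.006,.00025)
        rr=n/2-rs*np.cos(th)/.00025;cc=n/2-rs*np.sin(th)/.00025
        pr=cv2.remap(g.astype(np.float32),cc.astype(np.float32)[None],rr.astype(np.float32)[None],1)[0]
        d=np.linalg.norm(np.diff(pr,axis=0),axis=1)
        if d.max()>4: r=rs[d.argmax()];pts.append([x+r*np.cos(th),y+r*np.sin(th)])
    p=np.array(pts);cen,r=circ(p)
    for _ in range(15):
        e=np.abs(np.hypot(*(p-cen).T)-r);k=e<max(.0008,np.median(e)*1.5);cen,r=circ(p[k])
    print(nm,cen,r,k.sum(),len(p))
E
```

```text
former [0.71443109 0.02871931] 0.02843891705211232 60 73
roller [0.61470361 0.06416999] 0.05009406624108068 46 72
```

View pics/arm.png

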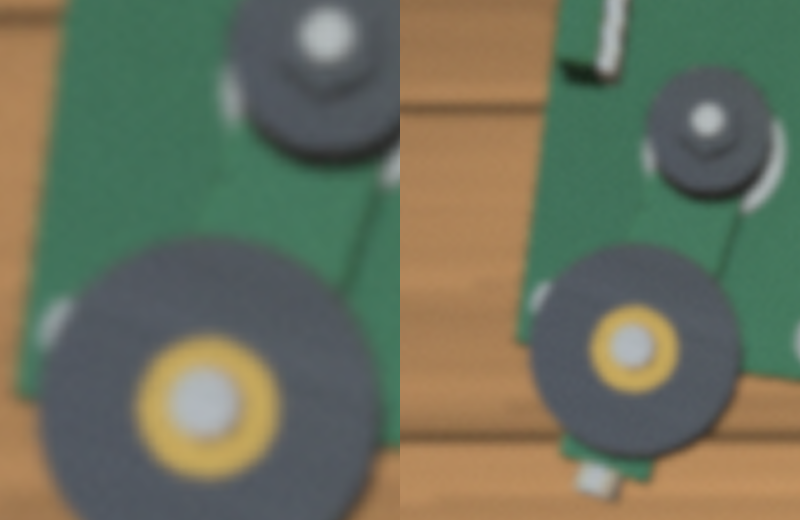

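```bash
python3 - <<'E'
from m import *
for n in("top0","side0"):
    c=load(n);h=cv2.cvtColor(c["img"],cv2.COLOR_RGB2HSV)
    im=rect(c,.617,.066,.066,.065,.0002);h=cv2.cvtColor(im,cv2.COLOR_RGB2HSV);N=im.shape[0]
    def cen(m,name,z=.066):
        m=cv2.morphologyEx(m.astype(np.uint8),cv2.MORPH_OPEN,np.ones((5,5)))
        k,l,st,ce=cv2.connectedComponentsWithStats(m);i=l[N//2,N//2] or (1+st[1:,4].argmax())
        ct=max(cv2.findContours((l==i).astype(np.uint8),0,1)[0],key=len);hu=cv2.convexHull(ct)
        (u,v),r=cv2.minEnclosingCircle(hu);el=cv2.fitEllipse(ct)
        f=lambda u,v:np.round([.617-(v-N/2)*.0002,.066-(u-N/2)*.0002],4)
        print(n,name,"mec",f(u,v),round(r*.2,1),"ell",f(*el[0]),np.round(np.array(el[1])*.2,1))
    H,S,V=h[...,0].astype(int),h[...,1],h[...,2]
    brass=(H>15)&(H<35)&(S>100)&(V>100)
    u,v=np.meshgrid(np.arange(N),np.arange(N));near=np.hypot(u-N/2,v-N/2)<.024/.0002
    cen((brass|((S<70)&(V>130)))&near,"brass+pin")
    cen(((S<110)&(V<125))|near,"roller")
    cen((S<70)&(V>130)&near,"pin@66plane")
E
```

```text
top0 brass+pin mec [0.6188 0.066 ] 10.7 ell [0.6189 0.0661] [20.6 20.9]
top0 roller mec [0.6309 0.0572] 75.8 ell [0.6265 0.0615] [117.2 135.2]
top0 pin@66plane mec [0.6188 0.066 ] 10.7 ell [0.6189 0.0661] [20.6 20.9]
side0 brass+pin mec [0.6232 0.0583] 14.7 ell [0.6247 0.0573] [20.1 29.1]
side0 roller mec [0.6174 0.0736] 79.5 ell [0.6112 0.0699] [121.3 141.2]
side0 pin@66plane mec [0.6232 0.0583] 14.7 ell [0.6247 0.0573] [20.1 29.1]
```

Top view, in image g5: the clip lies flat on the roller at (192,200) with its mouth towards the pin at (240,88). It is about 29 mm from the pin axis, but roughly 3.5 mm left of the arm line. I'll regrip it where it lies and slide it across to centre it.

```bash
python3 g.py .5886,.0727,.1,-.335 .5886,.0727,.0685,-.335
```

```text
t 6.5333 p [0.4723 0.1177 0.1684] rot [ 3.14   0.005 -0.345] F [ 0.48 -0.89  0.48] op 0.0595
shift [0.125  0.0029 0.0677] turn [ 0.002  0.005 -0.01 ]
shift [0.1252 0.0029 0.0992] turn [ 0.002  0.005 -0.01 ]
```

>>> jog_arm(series=[[0.3, [0.04, 0.003, 0], [0, 0, 0]], [0.3, [0.08, 0.003, 0.01], [0, 0, 0]], [0.3, [0.125, 0.003, 0.03], [0, 0, -0.01]], [0.3, [0.125, 0.003, 0.05], [0, 0, -0.01]], [0.3, [0.125, 0.003, 0.065], [0, 0, -0.01]], [0.3, [0.125, 0.003, 0.065], [0, 0, -0.01]], [0.3, [0.125, 0.003, 0.065], [0, 0, -0.01]]])

```text
time: 7.12
tool_pos: [0.5951, 0.0707, 0.1029]
tool_rot: [3.141, 0.001, -0.337]
contact_force: [0.1, -0.1, 0.4]
opening: 0.0597
```

```bash
python3 g.py .5886,.0727,.0685,-.335
```

```text
t 7.1167 p [0.5951 0.0707 0.1029] rot [ 3.141e+00  1.000e-03 -3.370e-01] F [ 0.11 -0.1   0.44] op 0.0597
shift [-0.0068  0.0003  0.0344] turn [ 0.001  0.001 -0.002]
```

>>> jog_arm(series=[[0.3, [-0.0068, 0.0003, 0.01], [0, 0, 0]], [0.3, [-0.0068, 0.0003, 0.02], [0, 0, 0]], [0.3, [-0.0068, 0.0003, 0.03], [0, 0, 0]], [0.3, [-0.0068, 0.0003, 0.034], [0, 0, 0]], [0.3, [-0.0068, 0.0003, 0.034], [0, 0, 0]], [-0.2, [-0.0068, 0.0003, 0.034], [0, 0, 0]], [-0.2, [-0.0068, 0.0003, 0.034], [0, 0, 0]], [-0.2, [-0.0068, 0.0003, 0.034], [0, 0, 0]], [-0.2, [-0.0068, 0.0003, 0.034], [0, 0, 0]], [-0.2, [-0.0068, 0.0003, 0.034], [0, 0, 0]]], squeeze=8)

```text
time: 7.95
tool_pos: [0.5892, 0.0728, 0.0696]
tool_rot: [-3.141, -0.001, -0.337]
contact_force: [0.5, 0.7, 1.4]
opening: 0.0447
```

```bash
python3 g.py .5886,.0727,.0685,-.335
```

```text
t 7.95 p [0.5892 0.0728 0.0696] rot [-3.141e+00 -1.000e-03 -3.370e-01] F [0.54 0.73 1.37] op 0.0447
shift [-0.0006  0.0003  0.0011] turn [-0.    -0.001 -0.002]
```

Gripped at 44.7 mm. Now release and withdraw clear for a look.

>>> jog_arm(series=[[0.0, [0, 0, 0], [0, 0, 0]], [0.15, [0, 0, 0], [0, 0, 0]], [0.3, [0, 0, 0], [0, 0, 0]], [0.3, [0, 0, -0.01], [0, 0, 0]], [0.3, [0, 0, -0.04], [0, 0, 0]], [0.3, [0, 0, -0.08], [0, 0, 0]], [0.3, [-0.04, -0.02, -0.1], [0, 0, 0]], [0.3, [-0.08, -0.05, -0.1], [0, 0, 0]], [0.3, [-0.1, -0.09, -0.1], [0, 0, 0]], [0.3, [-0.12, -0.13, -0.1], [0, 0, 0]], [0.3, [-0.12, -0.13, -0.1], [0, 0, 0]]])

```text
time: 8.87
tool_pos: [0.5172, 0.2391, 0.1705]
tool_rot: [-3.14, -0.001, -0.335]
contact_force: [0.6, -0.1, -0.5]
opening: 0.0596
```

```bash
python3 g.py; cat > look.py <<'E'
from cell import eyes
from m import *
import sys
t=sys.argv[1];ims=[]
for n in("top","side"):
    c=eyes.read_camera(n);np.savez(n+t+".npz",**c)
    o,im=measure(c,vmin=int(sys.argv[2]) if len(sys.argv)>2 else 140);ims.append(im)
    for a,ct,p in o:
        if n=="top" and np.hypot(*(ct-[.618,.0657]))<.006: print(n,"pin@78",np.round(.0,1),np.round(ray(c,proj(c,[*ct,.071]),.078)[0],4))
        elif a>450: print(n,"clip",round(a),np.round(ct,4),[np.round(x,4) for x in fitclip(p)])
        else: print(n,round(a),np.round(ct,4))
cv2.imwrite(f"pics/look{t}.png",np.hstack(ims)[:,:,::-1])
E
python3 look.py 6
```

```text
t 8.8667 p [0.5172 0.2391 0.1705] rot [-3.14e+00 -1.00e-03 -3.35e-01] F [ 0.57 -0.09 -0.47] op 0.0596
top pin@78 0.0 [0.6172 0.0652 0.078 ]
top clip 1008 [0.5783 0.0783] [array([0.5813, 0.0773]), np.float64(3.1237), np.float64(-3.1416), np.float64(2.7947), np.int64(100)]
side clip 616 [0.5797 0.0748] [array([0.5877, 0.076 ]), np.float64(0.2618), np.float64(-0.3038), np.float64(-1.0081), np.int64(130)]
```

View pics/look6.png

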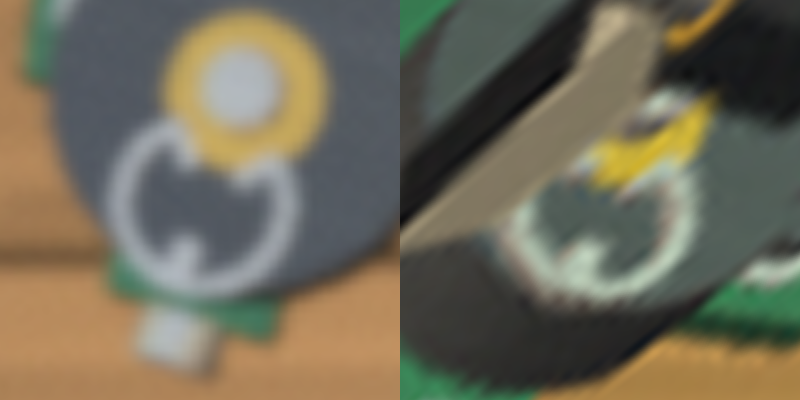

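```bash
python3 - <<'E'
from m import *
c=load("top6")
for vm in(148,155,162):
    for a,ct,p in measure(c,vmin=vm)[0]:
        if a>350: print(vm,round(a),[np.round(x,4) for x in fitclip(p)])
# bolt at arm end, arm line
h=cv2.cvtColor(c["img"],cv2.COLOR_RGB2HSV)
E
```

```text
148 630 [array([0.5889, 0.0755]), np.float64(-0.3491), np.float64(-0.346), np.float64(-0.2944), np.int64(60)]
155 504 [array([0.589 , 0.0755]), np.float64(-0.3491), np.float64(-0.3433), np.float64(-0.2661), np.int64(60)]
```

```bash
python3 - <<'E'
from m import *
# fork in top0: centre line from blade (z=.013) and handle (z=.024) 
c=load("top0");im=rect(c,.53,.275,.024,.08,.00025)
cv2.imwrite("pics/fork.png",im[:,:,::-1])
E
python3 g.py .5023,.2718,.1,.073 .5023,.2718,.004,.073
```

```text
t 8.9667 p [0.5176 0.2385 0.17  ] rot [-3.14e+00 -1.00e-03 -3.33e-01] F [-0.57  0.12 -0.26] op 0.0599
shift [-0.0254 -0.0264  0.07  ] turn [-0.001 -0.001 -0.406]
shift [-0.0254 -0.0263  0.166 ] turn [-0.001 -0.001 -0.406]
```

View pics/fork.png

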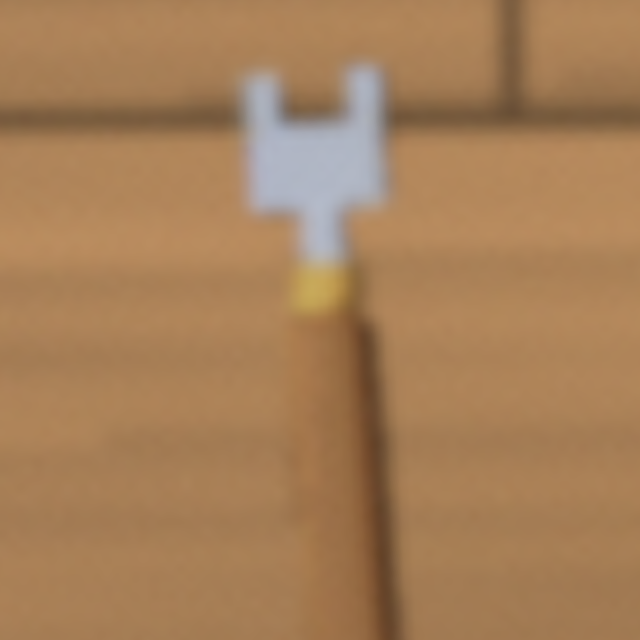

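>>> jog_arm(series=[[0.3, [-0.012, -0.013, 0.02], [0, 0, -0.1]], [0.3, [-0.0254, -0.0264, 0.04], [0, 0, -0.22]], [0.3, [-0.0254, -0.0264, 0.07], [0, 0, -0.34]], [0.3, [-0.0254, -0.0264, 0.1], [0, 0, -0.406]], [0.3, [-0.0254, -0.0264, 0.12], [0, 0, -0.406]], [0.3, [-0.0254, -0.0264, 0.12], [0, 0, -0.406]], [0.3, [-0.0254, -0.0264, 0.12], [0, 0, -0.406]]])

```text
time: 9.55
tool_pos: [0.5033, 0.2675, 0.0489]
tool_rot: [3.141, 0.002, 0.067]
contact_force: [-0.5, -0.5, 0.1]
opening: 0.0596
```

```bash
python3 g.py .5015,.272,.004,.073; python3 - <<'E'
from cell import eyes
from h import *
c=eyes.read_camera("side"); uv=proj(c,[.50,.272,.03])[0].astype(int)
im=c["img"][uv[1]-50:uv[1]+50,uv[0]-60:uv[0]+60,::-1]
cv2.imwrite("pics/g7side.png",cv2.resize(im,None,fx=5,fy=5,interpolation=cv2.INTER_CUBIC))
E
```

```text
t 9.55 p [0.5033 0.2675 0.0489] rot [3.141e+00 2.000e-03 6.700e-02] F [-0.47 -0.53  0.07] op 0.0596
shift [-0.0015 -0.0047  0.0449] turn [ 0.001  0.002 -0.006]
```

View pics/g7side.png

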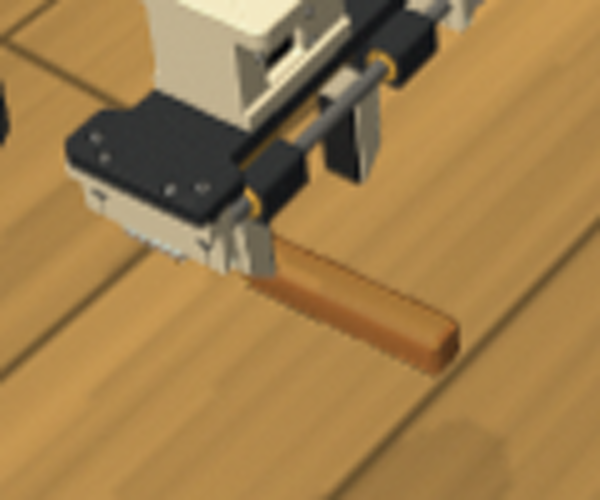

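The fork's handle, at (350,310), runs between the open fingers. I'll descend and grip.

>>> jog_arm(series=[[0.3, [-0.0015, -0.004, 0.015], [0, 0, -0.006]], [0.3, [-0.0015, -0.004, 0.03], [0, 0, -0.006]], [0.3, [-0.0015, -0.004, 0.04], [0, 0, -0.006]], [0.3, [-0.0015, -0.004, 0.0455], [0, 0, -0.006]], [0.3, [-0.0015, -0.004, 0.0455], [0, 0, -0.006]], [-1, [-0.0015, -0.004, 0.0455], [0, 0, -0.006]], [-1, [-0.0015, -0.004, 0.0455], [0, 0, -0.006]], [-1, [-0.0015, -0.004, 0.0455], [0, 0, -0.006]], [-1, [-0.0015, -0.004, 0.0455], [0, 0, -0.006]], [-1, [-0.0015, -0.004, 0.0455], [0, 0, -0.006]], [-1, [-0.0015, -0.004, 0.0455], [0, 0, -0.006]], [-1, [-0.0015, -0.004, 0.0455], [0, 0, -0.006]]], squeeze=50)

```text
time: 10.6
tool_pos: [0.5017, 0.2724, 0.0038]
tool_rot: [3.141, -0.0, 0.075]
contact_force: [-0.1, -0.4, 1.7]
opening: 0.0196
```

```bash
python3 g.py
```

```text
t 10.6 p [0.5017 0.2724 0.0038] rot [ 3.141 -0.     0.075] F [-0.11 -0.4   1.68] op 0.0196
```

```bash
python3 g.py .4713,.1147,.1,-.345
```

```text
t 10.6 p [0.5017 0.2724 0.0038] rot [ 3.141 -0.     0.075] F [-0.11 -0.4   1.68] op 0.0196
shift [-0.042   0.155  -0.0962] turn [ 0.   -0.    0.42]
```

>>> jog_arm(series=[[-1, [0, 0, -0.01], [0, 0, 0]], [-1, [0, 0, -0.035], [0, 0, 0]], [-1, [0, 0, -0.07], [0, 0, 0]], [-1, [-0.005, 0.02, -0.0962], [0, 0, 0.06]], [-1, [-0.015, 0.05, -0.0962], [0, 0, 0.14]], [-1, [-0.025, 0.08, -0.0962], [0, 0, 0.22]], [-1, [-0.035, 0.11, -0.0962], [0, 0, 0.3]], [-1, [-0.04, 0.14, -0.0962], [0, 0, 0.38]], [-1, [-0.042, 0.155, -0.0962], [0, 0, 0.42]], [-1, [-0.042, 0.155, -0.0962], [0, 0, 0.42]], [-1, [-0.042, 0.155, -0.0962], [0, 0, 0.42]], [-1, [-0.042, 0.155, -0.0962], [0, 0, 0.42]]])

```text
time: 11.6
tool_pos: [0.4715, 0.1153, 0.1001]
tool_rot: [-3.141, -0.0, -0.344]
contact_force: [0.7, 0.9, -1.4]
opening: 0.0195
```

```bash
python3 g.py .4713,.1147,.0628,-.345; python3 - <<'E'
from cell import eyes
from h import *
ims=[]
for n in("top","side"):
    c=eyes.read_camera(n);np.savez(n+"8.npz",**c)
    uv=proj(c,[.56,.085,.08])[0].astype(int)
    im=c["img"][uv[1]-45:uv[1]+45,uv[0]-45:uv[0]+45,::-1]
    ims.append(cv2.resize(im,None,fx=4.4,fy=4.4,interpolation=cv2.INTER_CUBIC))
cv2.imwrite("pics/g8.png",np.hstack(ims))
E
```

```text
t 11.6 p [0.4715 0.1153 0.1001] rot [-3.141 -0.    -0.344] F [ 0.7   0.94 -1.38] op 0.0195
shift [-0.      0.0007  0.0373] turn [-0.    -0.     0.001]
```

View pics/g8.png

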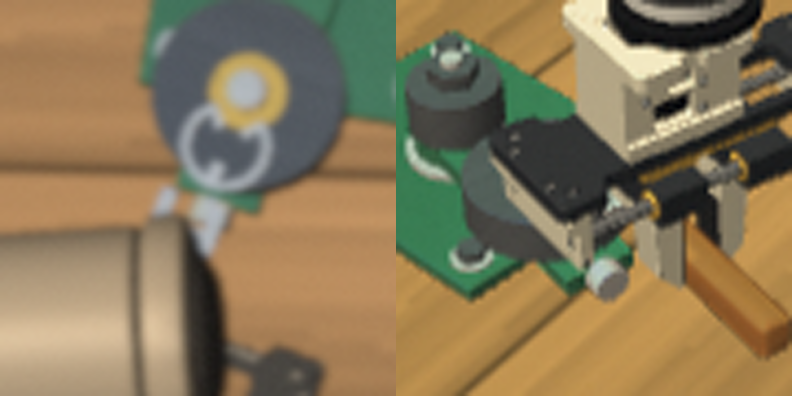

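```bash
python3 - <<'E'
from h import *
c=load("top8");a=rect(c,.57,.085,.109,.05,.0002);cv2.imwrite("pics/g8b.png",a[:,:,::-1])
b=rect(c,.57,.085,.071,.05,.0002)
cv2.imwrite("pics/g8b.png",cv2.resize(np.hstack([a,b]),(800,400))[:,:,::-1])
E
```

```text
(no output)
```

View pics/g8b.png

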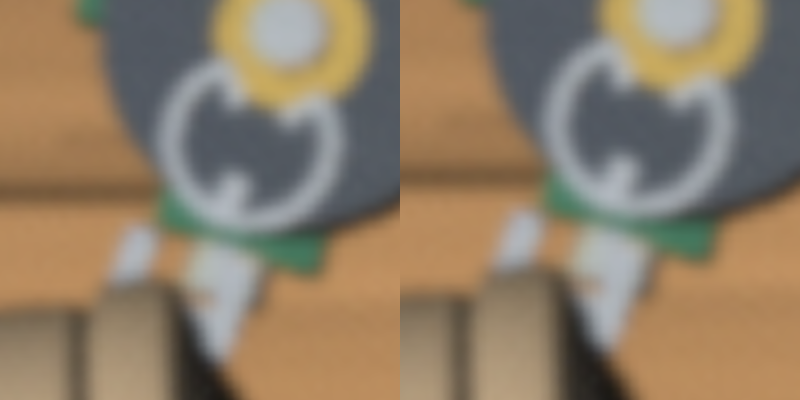

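```bash
python3 - <<'E'
from h import *
c=load("top8");P=cloud(c)
X,Y,Z=P[...,0],P[...,1],P[...,2]
h=cv2.cvtColor(c["img"],cv2.COLOR_RGB2HSV);grey=(h[...,1]<60)&(h[...,2]>120)
m=grey&(X<.565)&(X>.52)&(Y>.06)&(Y<.11)&(Z>.08)&(Z<.14)
print("prongs",m.sum(),np.nanmedian(Z[m]),np.nanmean(Z[m]),np.round(np.c_[X[m],Y[m],Z[m]][np.argsort(X[m])],3)[-12:].tolist())
dark=(np.hypot(X-.617,Y-.065)<.045)&(np.hypot(X-.617,Y-.065)>.025)&(h[...,2]<120)
print("roller top",dark.sum(),np.nanmedian(Z[dark]))
E
```

```text
prongs 68 0.11014620380644013 0.11017241186951746 [[0.556, 0.101, 0.115], [0.557, 0.103, 0.114], [0.557, 0.099, 0.112], [0.557, 0.097, 0.108], [0.559, 0.103, 0.115], [0.559, 0.099, 0.114], [0.559, 0.102, 0.111], [0.559, 0.097, 0.111], [0.561, 0.099, 0.111], [0.561, 0.095, 0.11], [0.561, 0.102, 0.108], [0.562, 0.098, 0.107]]
roller top 763 0.06677052187684018
```

>>> jog_arm(series=[[-1, [0, 0.0007, 0.012], [0, 0, 0]], [-1, [0, 0.0007, 0.024], [0, 0, 0]], [-1, [0, 0.0007, 0.032], [0, 0, 0]], [-1, [0, 0.0007, 0.037], [0, 0, 0]], [-1, [0, 0.0007, 0.037], [0, 0, 0]], [-1, [0, 0.0007, 0.037], [0, 0, 0]]])

```text
time: 12.2
tool_pos: [0.4711, 0.1143, 0.0627]
tool_rot: [3.141, 0.0, -0.345]
contact_force: [0.2, -0.5, -1.6]
opening: 0.0193
```

```bash
python3 g.py; python3 - <<'E'
from cell import eyes
from h import *
ims=[]
for n in("top","side"):
    c=eyes.read_camera(n);np.savez(n+"9.npz",**c)
    if n=="top": ims.append(rect(c,.575,.08,.071,.05,.00025))
    else:
        uv=proj(c,[.59,.08,.07])[0].astype(int)
        ims.append(cv2.resize(c["img"][uv[1]-40:uv[1]+40,uv[0]-40:uv[0]+40],(400,400),interpolation=cv2.INTER_CUBIC))
cv2.imwrite("pics/g9.png",np.hstack(ims)[:,:,::-1])
E
```

```text
t 12.2 p [0.4711 0.1143 0.0627] rot [ 3.141  0.    -0.345] F [ 0.2  -0.46 -1.62] op 0.0193
```

View pics/g9.png

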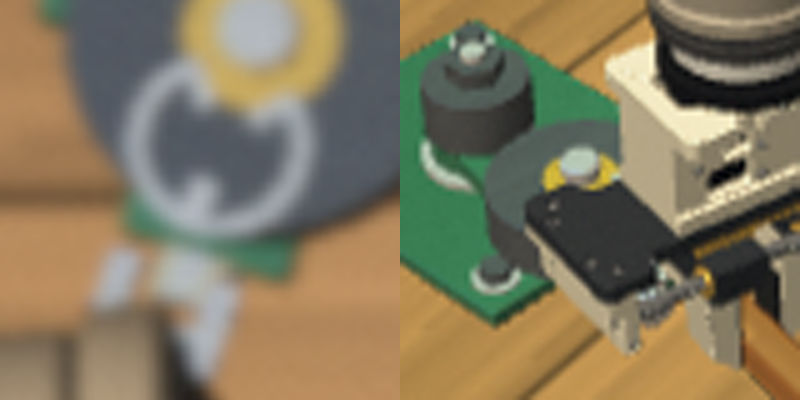

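>>> jog_arm(series=[[-1, [0.003, 0, 0], [0, 0, 0]], [-1, [0.006, 0, 0], [0, 0, 0]], [-1, [0.009, 0, 0], [0, 0, 0]], [-1, [0.01, 0, 0], [0, 0, 0]], [-1, [0.011, 0, 0], [0, 0, 0]], [-1, [0.012, 0, 0], [0, 0, 0]], [-1, [0.013, 0, 0], [0, 0, 0]], [-1, [0.014, 0, 0], [0, 0, 0]], [-1, [0.015, 0, 0], [0, 0, 0]], [-1, [0.016, 0, 0], [0, 0, 0]], [-1, [0.017, 0, 0], [0, 0, 0]], [-1, [0.017, 0, 0], [0, 0, 0]]])

```text
time: 13.3
tool_pos: [0.4872, 0.1082, 0.0628]
tool_rot: [3.142, -0.0, -0.345]
contact_force: [-0.8, 0.5, -1.1]
opening: 0.0199
```

```bash
cat > fl.py <<'E'
import sys
from cell import eyes
from h import *
c=eyes.read_camera("top");np.savez("top"+sys.argv[1]+".npz",**c)
a=rect(c,.585,.075,.071,.05,.0002)
cv2.imwrite(f"pics/f{sys.argv[1]}.png",a[:,:,::-1])
E
python3 fl.py 10; python3 g.py
```

```text
t 13.35 p [0.4871 0.1082 0.0628] rot [ 3.142 -0.    -0.345] F [ 0.2   0.48 -1.98] op 0.0196
```

View pics/f10.png

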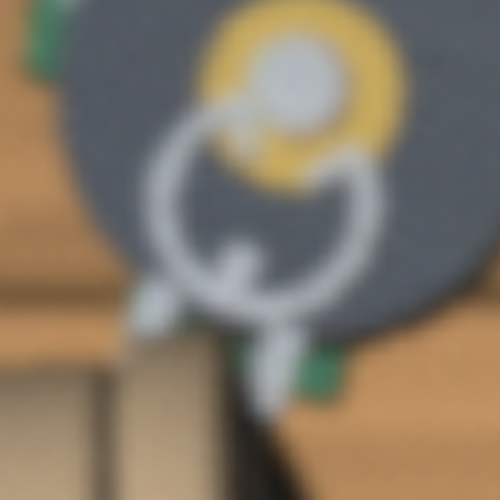

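```bash
cat > ff.py <<'E'
from m import *
from scipy.optimize import least_squares
import sys
PIN=np.array([.6172,.0652]);d=np.array([np.cos(-.345),np.sin(-.345)]);l=np.array([-d[1],d[0]])
def run(t,c0,vm=145):
    c=load("top"+t);im=rect(c,.60,.072,.071,.06,.00025);h=cv2.cvtColor(im,cv2.COLOR_RGB2HSV)
    g=(h[...,1]<60)&(h[...,2]>vm);v,u=np.nonzero(g);p=np.c_[.60-(v-240)*.00025,.072-(u-240)*.00025]
    cen=np.array(c0,float)
    for _ in range(15):
        q=p-cen;r=np.hypot(*q.T);a=q@d; 
        k=(r>.0165)&(r<.0245)&(a>-.0185)&(a<.014)&(np.hypot(*(p-PIN-[.001,.0005]).T)>.0125)
        cen=least_squares(lambda x:np.hypot(*(p[k]-x).T)-.02025,cen,loss="soft_l1",f_scale=.0015).x
    q=p-cen;r=np.hypot(*q.T);al=q@d;la=q@l
    ton=(r<.0155)&(r>.009)&(al<-.006)
    lug=(r<.0145)&(r>.006)&(al>0)&(np.hypot(*(p-PIN-[.001,.0005]).T)>.0125)
    ya=-.345+np.arctan2(-la[ton].mean(),-al[ton].mean())
    yg=[-.345+np.arctan2(la[lug&s].mean(),al[lug&s].mean()) for s in(la>0,la<0)]
    rel=PIN-cen;print("cen",np.round(cen,4),"along",round(rel@d*1e3,1),"lat(pin left +)",round(rel@l*1e3,1),"yaw tongue",round(ya,3),"lugs",np.round(yg,2),k.sum())
if __name__=="__main__": run(sys.argv[1],[float(sys.argv[2]),float(sys.argv[3])],int(sys.argv[4]) if len(sys.argv)>4 else 145)
E
python3 ff.py 6 .589 .0755; python3 ff.py 9 .589 .0755;python3 ff.py 10 .593 .073;python3 ff.py 10 .593 .073 155
```

```text
cen [0.5896 0.0752] along 29.3 lat(pin left +) -0.1 yaw tongue -0.346 lugs [ 0.31 -1.  ] 6546
cen [0.5897 0.0752] along 29.3 lat(pin left +) -0.1 yaw tongue -0.344 lugs [ 0.31 -1.  ] 6654
cen [0.5946 0.0722] along 23.6 lat(pin left +) 1.0 yaw tongue -0.385 lugs [ 0.31 -1.1 ] 6885
cen [0.5945 0.0723] along 23.7 lat(pin left +) 1.0 yaw tongue -0.387 lugs [ 0.3  -1.06] 5225
```

>>> jog_arm(series=[[-1, [-0.001, -0.0007, 0], [0, 0, 0]], [-1, [-0.001, -0.0015, 0], [0, 0, 0]], [-1, [0.0, -0.0015, 0], [0, 0, 0]], [-1, [0.001, -0.0015, 0], [0, 0, 0]], [-1, [0.002, -0.0015, 0], [0, 0, 0]], [-1, [0.0025, -0.0015, 0], [0, 0, 0]], [-1, [0.0025, -0.0015, 0], [0, 0, 0]]])

```text
time: 13.93
tool_pos: [0.4901, 0.1087, 0.0628]
tool_rot: [3.142, -0.0, -0.345]
contact_force: [0.5, -0.8, -1.5]
opening: 0.0199
```

```bash
python3 fl.py 11; python3 g.py;python3 ff.py 11 .596 .072;python3 ff.py 11 .596 .072 155
```

```text
t 13.9833 p [0.49   0.1088 0.0628] rot [ 3.142 -0.    -0.345] F [ 0.18 -0.65 -1.47] op 0.0199
cen [0.5976 0.0723] along 20.9 lat(pin left +) -0.1 yaw tongue -0.35 lugs [ 0.36 -1.03] 6891
cen [0.5973 0.0724] along 21.2 lat(pin left +) -0.1 yaw tongue -0.355 lugs [ 0.34 -1.02] 5227
```

View pics/f11.png

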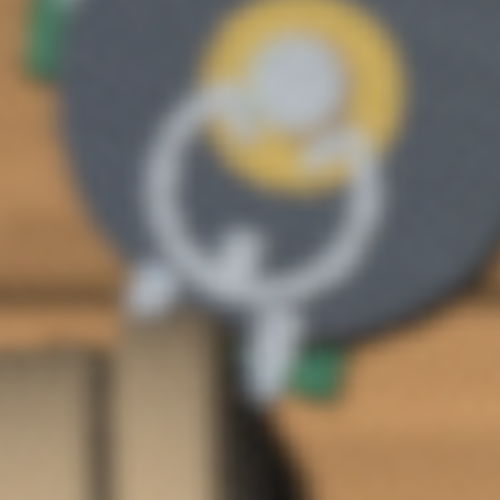

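The clip is now carried by both prongs: centre 21 mm short of the pin axis, lateral error 0.1 mm, yaw aligned. I'll advance slowly while watching the force.

>>> jog_arm(series=[[-1, [0.0007, 0, 0], [0, 0, 0]], [-1, [0.0014, 0, 0], [0, 0, 0]], [-1, [0.0021, 0, 0], [0, 0, 0]], [-1, [0.0028, 0, 0], [0, 0, 0]], [-1, [0.0035, 0, 0], [0, 0, 0]], [-1, [0.004, 0, 0], [0, 0, 0]], [-1, [0.0045, 0, 0], [0, 0, 0]], [-1, [0.0045, 0, 0], [0, 0, 0]]])

```text
time: 14.65
tool_pos: [0.4939, 0.1073, 0.0627]
tool_rot: [3.141, 0.001, -0.345]
contact_force: [-0.5, 0.8, -1.9]
opening: 0.0199
```

```bash
cat > fp.py <<'E'
from cell import status
import numpy as np
s=status.observe();d=np.array([.941,-.338]);p=np.array(s["tool_pos"]);f=np.array(s["contact_force"])
print("t",round(s["time"],2),"along",round(p[:2]@d*1e3,2),"lat",round(p[:2]@[.338,.941]*1e3,2),"z",round(p[2]*1e3,2),"push",round(-f[:2]@d,2),"lat",round(f[:2]@[.338,.941],2),"Fz",round(f[2],2),"op",s["opening"])
E
python3 fp.py;python3 fl.py 12; python3 fp.py;python3 ff.py 12 .601 .071
```

```text
t 14.65 along 428.49 lat 267.9 z 62.68 push 0.7 lat 0.59 Fz -1.88 op 0.01985490698832168
t 14.7 along 428.5 lat 267.89 z 62.68 push 1.25 lat -0.01 Fz -1.48 op 0.019562528954365537
cen [0.601  0.0711] along 17.2 lat(pin left +) -0.1 yaw tongue -0.357 lugs [ 0.49 -1.14] 7032
```

>>> jog_arm(series=[[-1, [0.0005, 0, 0], [0, 0, 0]], [-1, [0.001, 0, 0], [0, 0, 0]], [-1, [0.0015, 0, 0], [0, 0, 0]], [-1, [0.0015, 0, 0], [0, 0, 0]]])

```text
time: 15.03
tool_pos: [0.4945, 0.107, 0.0625]
tool_rot: [3.141, 0.002, -0.345]
contact_force: [-4.6, 1.3, -0.4]
opening: 0.0193
```

```bash
python3 fp.py
```

```text
t 15.03 along 429.16 lat 267.79 z 62.48 push 4.75 lat -0.35 Fz -0.38 op 0.019336188391159182
```

>>> jog_arm(series=[[-1, [0.0005, 0, 0], [0, 0, 0]], [-1, [0.001, 0, 0], [0, 0, 0]], [-1, [0.001, 0, 0], [0, 0, 0]]])

```text
time: 15.28
tool_pos: [0.495, 0.1067, 0.0624]
tool_rot: [3.141, 0.003, -0.345]
contact_force: [-5.9, 1.7, -0.1]
opening: 0.0196
```

```bash
python3 fp.py
```

```text
t 15.28 along 429.68 lat 267.72 z 62.37 push 6.16 lat -0.37 Fz -0.13 op 0.019555030035305815
```

>>> jog_arm(series=[[-1, [0.0005, 0, 0], [0, 0, 0]], [-1, [0.001, 0, 0], [0, 0, 0]], [-1, [0.0015, 0, 0], [0, 0, 0]], [-1, [0.0015, 0, 0], [0, 0, 0]]])

```text
time: 15.62
tool_pos: [0.4957, 0.1064, 0.0622]
tool_rot: [3.14, 0.005, -0.345]
contact_force: [-7.8, 3.0, 1.0]
opening: 0.0194
```

```bash
python3 fp.py
```

```text
t 15.62 along 430.52 lat 267.63 z 62.22 push 8.38 lat 0.2 Fz 0.97 op 0.019411299304359905
```

>>> jog_arm(series=[[-1, [0.0005, 0, 0], [0, 0, 0]], [-1, [0.001, 0, 0], [0, 0, 0]], [-1, [0.001, 0, 0], [0, 0, 0]]])

```text
time: 15.87
tool_pos: [0.4967, 0.106, 0.0622]
tool_rot: [3.14, 0.004, -0.345]
contact_force: [-7.5, 3.5, 0.6]
opening: 0.0196
```

```bash
python3 fp.py;python3 fl.py 13; python3 fp.py;python3 ff.py 13 .603 .070
```

```text
t 15.87 along 431.6 lat 267.63 z 62.24 push 8.23 lat 0.79 Fz 0.59 op 0.019642989473092873
t 15.92 along 431.63 lat 267.64 z 62.24 push 7.67 lat -0.98 Fz -0.17 op 0.019508730500043318
cen [0.6036 0.0702] along 14.5 lat(pin left +) -0.1 yaw tongue -0.369 lugs [ 0.59 -1.24] 7246
```

View pics/f13.png

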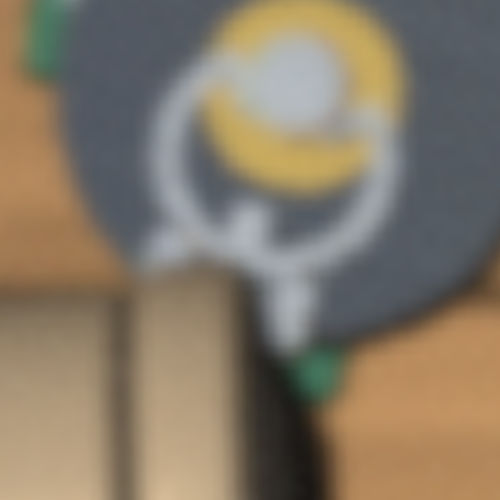

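The lugs are on the groove at (235,75) and (355,120), and the clip is straight. I'll continue.

>>> jog_arm(series=[[-1, [0.0005, 0, 0], [0, 0, 0]], [-1, [0.001, 0, 0], [0, 0, 0]], [-1, [0.0015, 0, 0], [0, 0, 0]], [-1, [0.0015, 0, 0], [0, 0, 0]]])

```text
time: 16.25
tool_pos: [0.4988, 0.1054, 0.0623]
tool_rot: [3.141, 0.003, -0.345]
contact_force: [-5.5, 1.8, -0.6]
opening: 0.0198
```

```bash
python3 fp.py
```

```text
t 16.25 along 433.72 lat 267.72 z 62.32 push 5.79 lat -0.21 Fz -0.61 op 0.019794455292928607
```

>>> jog_arm(series=[[-1, [0.0005, 0, 0], [0, 0, 0]], [-1, [0.001, 0, 0], [0, 0, 0]], [-1, [0.0015, 0, 0], [0, 0, 0]], [-1, [0.0015, 0, 0], [0, 0, 0]]])

```text
time: 16.58
tool_pos: [0.5013, 0.1046, 0.0626]
tool_rot: [3.141, 0.001, -0.345]
contact_force: [-3.1, 1.2, -1.9]
opening: 0.02
```

```bash
python3 fp.py
```

```text
t 16.58 along 436.32 lat 267.9 z 62.58 push 3.34 lat 0.09 Fz -1.91 op 0.0199880039598571
```

>>> jog_arm(series=[[-1, [0.0005, 0, 0], [0, 0, 0]], [-1, [0.001, 0, 0], [0, 0, 0]], [-1, [0.0015, 0, 0], [0, 0, 0]], [-1, [0.0015, 0, 0], [0, 0, 0]]])

```text
time: 16.92
tool_pos: [0.5042, 0.1039, 0.0631]
tool_rot: [-3.141, -0.002, -0.345]
contact_force: [1.0, 0.4, -1.7]
opening: 0.0196
```

```bash
python3 fp.py;python3 fl.py 14; python3 fp.py;python3 ff.py 14 .608 .0685
```

```text
t 16.92 along 439.3 lat 268.2 z 63.11 push -0.76 lat 0.72 Fz -1.69 op 0.019589781814481386
t 16.97 along 439.27 lat 268.22 z 63.14 push -0.62 lat 0.59 Fz -1.31 op 0.019293129576354706
cen [0.6181 0.0648] along -1.0 lat(pin left +) 0.1 yaw tongue -0.428 lugs [ 0.3  -1.07] 6742
```

View pics/f14.png

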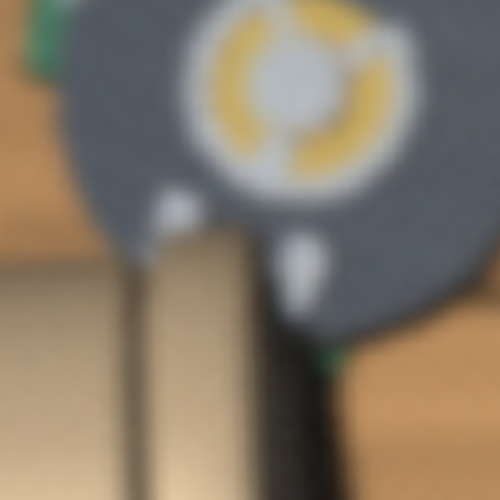

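The clip snapped home: the ring is concentric with the pin at (298,85), and the fork is left behind with about 7 mm of gap. I'll follow up and press.

>>> jog_arm(series=[[-1, [0.001, 0, 0], [0, 0, 0]], [-1, [0.002, 0, 0], [0, 0, 0]], [-1, [0.003, 0, 0], [0, 0, 0]], [-1, [0.0038, 0, 0], [0, 0, 0]], [-1, [0.0045, 0, 0], [0, 0, 0]], [-1, [0.005, 0, 0], [0, 0, 0]], [-1, [0.0055, 0, 0], [0, 0, 0]], [-1, [0.0055, 0, 0], [0, 0, 0]]])

```text
time: 17.63
tool_pos: [0.5083, 0.1022, 0.0628]
tool_rot: [3.142, -0.0, -0.345]
contact_force: [0.8, -0.1, -1.8]
opening: 0.0192
```

```bash
python3 fp.py
```

```text
t 17.63 along 443.82 lat 267.98 z 62.78 push -0.77 lat 0.15 Fz -1.8 op 0.019175224413723626
```

>>> jog_arm(series=[[-1, [0.0005, 0, 0], [0, 0, 0]], [-1, [0.001, 0, 0], [0, 0, 0]], [-1, [0.0015, 0, 0], [0, 0, 0]], [-1, [0.002, 0, 0], [0, 0, 0]], [-1, [0.002, 0, 0], [0, 0, 0]]])

```text
time: 18.05
tool_pos: [0.5103, 0.1015, 0.0628]
tool_rot: [3.142, -0.0, -0.345]
contact_force: [-0.7, 0.4, -1.6]
opening: 0.0197
```

```bash
python3 fp.py
```

```text
t 18.05 along 445.83 lat 268.01 z 62.8 push 0.82 lat 0.11 Fz -1.59 op 0.019736493430156793
```

>>> jog_arm(series=[[-1, [0.0003, 0, 0], [0, 0, 0]], [-1, [0.0006, 0, 0], [0, 0, 0]], [-1, [0.001, 0, 0], [0, 0, 0]], [-1, [0.001, 0, 0], [0, 0, 0]]])

```text
time: 18.38
tool_pos: [0.5111, 0.1012, 0.0628]
tool_rot: [3.141, 0.0, -0.345]
contact_force: [-1.1, -0.9, -1.5]
opening: 0.0196
```

```bash
python3 fp.py
```

```text
t 18.38 along 446.71 lat 267.97 z 62.75 push 0.76 lat -1.18 Fz -1.55 op 0.019609635720076696
```

>>> jog_arm(series=[[-1, [0.0003, 0, 0], [0, 0, 0]], [-1, [0.0006, 0, 0], [0, 0, 0]], [-1, [0.001, 0, 0], [0, 0, 0]], [-1, [0.001, 0, 0], [0, 0, 0]]])

```text
time: 18.72
tool_pos: [0.5115, 0.1009, 0.0626]
tool_rot: [3.141, 0.001, -0.345]
contact_force: [-2.8, -0.1, -1.9]
opening: 0.0196
```

```bash
python3 fp.py; python3 fl.py 15; python3 fp.py
```

```text
t 18.72 along 447.23 lat 267.88 z 62.65 push 2.61 lat -1.07 Fz -1.86 op 0.019581684729122365
t 18.77 along 447.25 lat 267.88 z 62.64 push 2.51 lat 0.44 Fz -1.07 op 0.019804310324631716
```

View pics/f15.png

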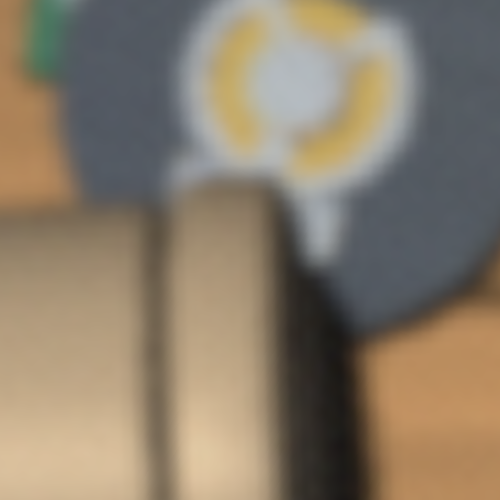

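The prongs touch the ring's back, and the push is rising at 2.5 N. I'll keep pressing in small increments towards about 12 N.

>>> jog_arm(series=[[-1, [0.0004, 0, 0], [0, 0, 0]], [-1, [0.0008, 0, 0], [0, 0, 0]], [-1, [0.001, 0, 0], [0, 0, 0]], [-1, [0.001, 0, 0], [0, 0, 0]]])

```text
time: 19.1
tool_pos: [0.5119, 0.1008, 0.0625]
tool_rot: [3.141, 0.002, -0.345]
contact_force: [-4.8, 2.3, 0.3]
opening: 0.0197
```

```bash
python3 fp.py
```

```text
t 19.1 along 447.59 lat 267.83 z 62.46 push 5.31 lat 0.49 Fz 0.31 op 0.019670375308989584
```

>>> jog_arm(series=[[-1, [0.0005, 0, 0], [0, 0, 0]], [-1, [0.001, 0, 0], [0, 0, 0]], [-1, [0.0015, 0, 0], [0, 0, 0]], [-1, [0.0015, 0, 0], [0, 0, 0]], [-1, [0.0015, 0, 0], [0, 0, 0]]])

```text
time: 19.52
tool_pos: [0.5121, 0.1005, 0.0622]
tool_rot: [3.14, 0.005, -0.345]
contact_force: [-7.7, 3.1, 0.9]
opening: 0.0199
```

```bash
python3 fp.py
```

```text
t 19.52 along 447.87 lat 267.67 z 62.18 push 8.29 lat 0.33 Fz 0.87 op 0.01989107890673351
```

>>> jog_arm(series=[[-1, [0.0005, 0, 0], [0, 0, 0]], [-1, [0.001, 0, 0], [0, 0, 0]], [-1, [0.0015, 0, 0], [0, 0, 0]], [-1, [0.0018, 0, 0], [0, 0, 0]], [-1, [0.0018, 0, 0], [0, 0, 0]], [-1, [0.0018, 0, 0], [0, 0, 0]]])

```text
time: 20.02
tool_pos: [0.5123, 0.1003, 0.0619]
tool_rot: [3.14, 0.008, -0.345]
contact_force: [-12.4, 4.7, 2.4]
opening: 0.0196
```

```bash
python3 fp.py
```

```text
t 20.02 along 448.13 lat 267.54 z 61.86 push 13.31 lat 0.26 Fz 2.35 op 0.019630236419938923
```

Pressing at about 13 N. I'll hold briefly, then withdraw straight back.

>>> jog_arm(series=[[-1, [0, 0, 0], [0, 0, 0]], [-1, [0, 0, 0], [0, 0, 0]], [-1, [0, 0, 0], [0, 0, 0]]])

```text
time: 20.27
tool_pos: [0.5123, 0.1003, 0.0619]
tool_rot: [3.14, 0.008, -0.345]
contact_force: [-11.6, 5.9, 2.5]
opening: 0.0197
```

>>> jog_arm(series=[[-1, [-0.004, 0, 0], [0, 0, 0]], [-1, [-0.015, 0, 0], [0, 0, 0]], [-1, [-0.035, 0, 0], [0, 0, 0]], [-1, [-0.06, 0, 0], [0, 0, 0]], [-1, [-0.08, 0, -0.02], [0, 0, 0]], [-1, [-0.09, -0.03, -0.04], [0, 0, 0]], [-1, [-0.09, -0.07, -0.06], [0, 0, 0]], [-1, [-0.09, -0.11, -0.06], [0, 0, 0]], [-1, [-0.09, -0.13, -0.06], [0, 0, 0]], [-1, [-0.09, -0.13, -0.06], [0, 0, 0]]])

```text
time: 21.1
tool_pos: [0.4779, 0.2564, 0.1238]
tool_rot: [-3.137, -0.005, -0.342]
contact_force: [-0.5, -0.1, -1.6]
opening: 0.0194
```

```bash
python3 g.py .5017,.2724,.1,.075 .5017,.2724,.0045,.075; python3 - <<'E'
from cell import eyes
from h import *
ims=[]
for n in("top","side"):
    c=eyes.read_camera(n);np.savez(n+"16.npz",**c)
    uv=proj(c,[.617,.066,.07])[0].astype(int)
    ims.append(cv2.resize(c["img"][uv[1]-32:uv[1]+32,uv[0]-32:uv[0]+32],(400,400),interpolation=cv2.INTER_CUBIC))
cv2.imwrite("pics/g16.png",np.hstack(ims)[:,:,::-1])
E
python3 ff.py 16 .617 .065
```

```text
t 21.1 p [0.4779 0.2564 0.1238] rot [-3.137 -0.005 -0.342] F [-0.53 -0.1  -1.57] op 0.0194
shift [ 0.017 -0.023  0.024] turn [-0.004 -0.005 -0.417]
shift [ 0.0165 -0.0225  0.1195] turn [-0.004 -0.005 -0.417]
cen [0.6183 0.0653] along -1.0 lat(pin left +) -0.4 yaw tongue -0.377 lugs [ 0.34 -1.07] 6712
```

View pics/g16.png

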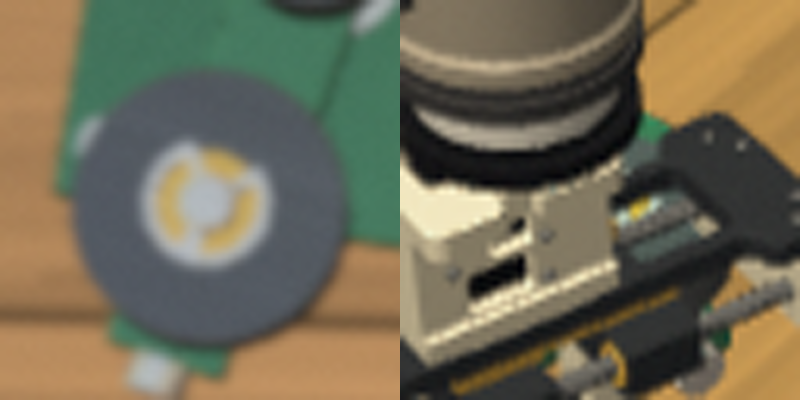

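The clip sits home, with the ring concentric around the pin at (207,203) and its mouth towards the spindle. Now I'll take the fork back to its place.

>>> jog_arm(series=[[-1, [0.005, -0.006, 0.0], [0, 0, -0.1]], [-1, [0.01, -0.012, 0.01], [0, 0, -0.2]], [-1, [0.015, -0.02, 0.02], [0, 0, -0.3]], [-1, [0.017, -0.023, 0.04], [0, 0, -0.417]], [-1, [0.017, -0.023, 0.06], [0, 0, -0.417]], [-1, [0.017, -0.023, 0.07], [0, 0, -0.417]], [-1, [0.017, -0.023, 0.07], [0, 0, -0.417]], [-1, [0.017, -0.023, 0.07], [0, 0, -0.417]]])

```text
time: 21.87
tool_pos: [0.499, 0.2673, 0.0528]
tool_rot: [3.141, 0.001, 0.07]
contact_force: [0.5, 0.3, -1.3]
opening: 0.0196
```

```bash
python3 g.py .5017,.2724,.01,.075 .5017,.2724,.0045,.075
```

```text
t 21.8667 p [0.499  0.2673 0.0528] rot [3.141e+00 1.000e-03 7.000e-02] F [ 0.47  0.32 -1.35] op 0.0196
shift [ 0.003  -0.0049  0.0427] turn [ 0.001  0.001 -0.005]
shift [ 0.0031 -0.0049  0.0482] turn [ 0.001  0.001 -0.005]
```

>>> jog_arm(series=[[-1, [0.003, -0.005, 0.01], [0, 0, -0.005]], [-1, [0.003, -0.005, 0.025], [0, 0, -0.005]], [-1, [0.003, -0.005, 0.037], [0, 0, -0.005]], [-1, [0.003, -0.005, 0.043], [0, 0, -0.005]], [-1, [0.003, -0.005, 0.046], [0, 0, -0.005]], [-1, [0.003, -0.005, 0.048], [0, 0, -0.005]], [-1, [0.003, -0.005, 0.048], [0, 0, -0.005]], [-1, [0.003, -0.005, 0.048], [0, 0, -0.005]]])

```text
time: 22.53
tool_pos: [0.5022, 0.2735, 0.0054]
tool_rot: [-3.141, -0.001, 0.077]
contact_force: [0.5, -0.5, -2.9]
opening: 0.0199
```

```bash
python3 g.py
```

```text
t 22.5333 p [0.5022 0.2735 0.0054] rot [-3.141e+00 -1.000e-03  7.700e-02] F [ 0.49 -0.5  -2.88] op 0.0199
```

>>> jog_arm(series=[[-1, [0, 0, 0.0007], [0, 0, 0]], [-1, [0, 0, 0.0014], [0, 0, 0]], [-1, [0, 0, 0.0014], [0, 0, 0]]])

```text
time: 22.78
tool_pos: [0.5021, 0.2734, 0.0037]
tool_rot: [-3.141, -0.001, 0.077]
contact_force: [-0.2, -0.9, 0.2]
opening: 0.0195
```

```bash
python3 g.py
```

```text
t 22.7833 p [0.5021 0.2734 0.0037] rot [-3.141e+00 -1.000e-03  7.700e-02] F [-0.18 -0.95  0.16] op 0.0195
```

The fork has touched down: Fz went from -1.6 N to 0.2 N. Release and lift clear.

>>> jog_arm(series=[[-0.4, [0, 0, 0], [0, 0, 0]], [-0.1, [0, 0, 0], [0, 0, 0]], [0.3, [0, 0, 0], [0, 0, 0]], [0.3, [0, 0, 0], [0, 0, 0]], [0.3, [0, 0, -0.015], [0, 0, 0]], [0.3, [0, 0, -0.05], [0, 0, 0]], [0.3, [0, 0, -0.09], [0, 0, 0]], [0.3, [-0.03, -0.02, -0.13], [0, 0, 0]], [0.3, [-0.06, -0.04, -0.17], [0, 0, 0]], [0.3, [-0.09, -0.06, -0.2], [0, 0, 0]], [0.3, [-0.09, -0.09, -0.2], [0, 0, 0]], [0.3, [-0.09, -0.09, -0.2], [0, 0, 0]]])

```text
time: 23.78
tool_pos: [0.4036, 0.3603, 0.2077]
tool_rot: [-3.136, -0.006, 0.079]
contact_force: [0.2, 1.2, -0.1]
opening: 0.0597
```

```bash
python3 g.py; python3 - <<'E'
from cell import eyes
from h import *
for n in("top","side"):
    c=eyes.read_camera(n);np.savez(n+"17.npz",**c);cv2.imwrite(f"pics/end{n}.png",c["img"][:,:,::-1])
E
python3 ff.py 17 .617 .065
```

```text
t 23.7833 p [0.4036 0.3603 0.2077] rot [-3.136 -0.006  0.079] F [ 0.18  1.17 -0.12] op 0.0597
cen [0.6183 0.0653] along -1.0 lat(pin left +) -0.4 yaw tongue -0.371 lugs [ 0.33 -1.07] 6723
```

View pics/endtop.png

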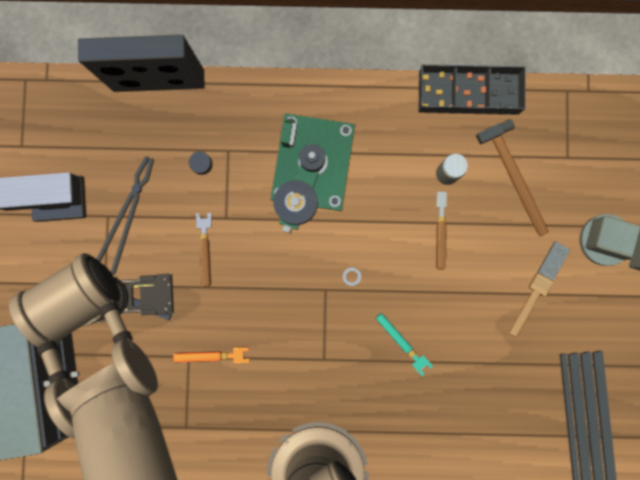

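View pics/endside.png

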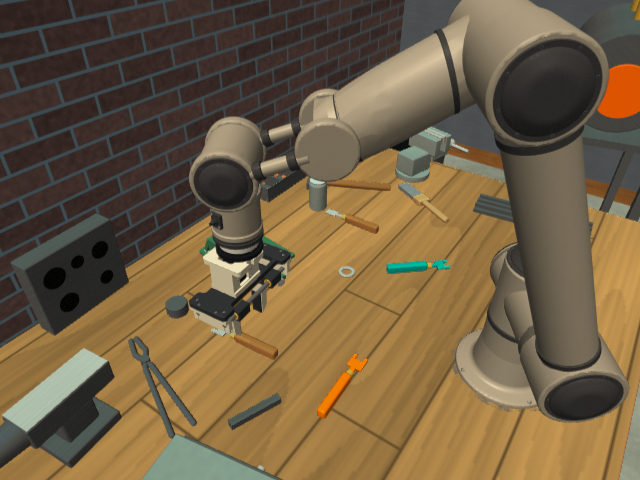

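The final views show the clip round the pin at (295,202), the fork lying flat at (205,250), and the washer, scraper and other things where they were. The gripper is clear. Handing in.

>>> jog_arm(series=[[0.3, [0, 0, 0], [0, 0, 0]], [0.3, [0, 0, 0], [0, 0, 0]], [0.3, [0, 0, 0], [0, 0, 0]]])

```text
time: 24.13
tool_pos: [0.4055, 0.3548, 0.202]
tool_rot: [3.14, 0.002, 0.075]
contact_force: [0.4, -0.2, -0.2]
opening: 0.0599
```

```bash
python3 - <<'E'
from h import *
c=load("top17");P=cloud(c);X,Y,Z=[P[...,i] for i in range(3)]
h=cv2.cvtColor(c["img"],cv2.COLOR_RGB2HSV);g=(h[...,1]<60)&(h[...,2]>120)
m=g&(X>.54)&(X<.61)&(abs(Y-.28)<.03);print("fork blade z",np.nanmedian(Z[m]),np.nanmedian(X[m]),np.nanmedian(Y[m]))
from cell import job
print(job.hand_in())
E
```

```text
fork blade z 0.013394658326552067 0.5716587865643716 0.28041531707733325
the job is handed in; nothing more can be done
None
```

The clip is snapped into the pin's groove and pressed home, and the fork is back flat on the bench. The job was handed in at about 24 s, and the hand-in reported no verdict.

- **What I did:** I laid the clip on the roller with its mouth towards the pin. It was about 3.5 mm off the arm line, so I regripped it and slid it across. Then I pushed it in with the fork: the highest push I read was about 8 N before it snapped in. I followed up and pressed to about 13 N, held that briefly, and put the fork back within about 2 mm of where it had lain.
- **Last checks that agreed:** In the top view the ring is round the pin with its mouth towards the spindle. The fork's blade measures 13.4 mm high, where 13 mm means it lies flat. The other things look untouched, and the gripper is clear.
- **Where checks disagreed or were weak:**
  - The top camera puts the ring's centre about 1.1 mm from the pin's axis, against the 1 mm allowed. That is within the 2 mm calibration error, and the snap and the firm stop under the fork say it is home.
  - The two cameras also differed by 2–3 mm on the pin's position, so I aligned by positions within a single image.
  - The gripper hid the clip from the side camera after the snap, so the final position rests on the top view.

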